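# Change out the fume extractor's filter cassette

## Task

The filter in the bench fume extractor is spent. Feel along under the overhanging front lip of the cassette for its hidden spring catch and press it in, so that the front of the cassette springs up; then lift the cassette out and lay it flat and square on top of the pile of used cassettes in the crate. Do not wrench the cassette out or ram it down, keep hold of it until you feel it touch the pile, and leave the other things on the bench where they are.

Things in the scene. Friction and masses are not known exactly. Their poses are not given: they have to be found in the camera images.
- extractor: Bench fume extractor, a grey box fixed to the bench, 170 mm deep (x) by 230 mm wide (y) by 120 mm high, with a well in its top that holds the filter cassette. Origin on the bench under the middle of the well; +x to its back, +z up. Its upright front face looks to -x. The cassette has some 2 mm of play in the well (8 mm behind) and is clear of it once raised 45 mm straight up.
- front (a point): Middle of the extractor's front face (extractor frame: x -70, y 0, z 80 mm). The spring catch sits on this face under the lip, unseen from above: a press plate 18 mm wide (y), 64 to 96 mm above the bench, standing 10 mm out of the face. Its middle may be anywhere from y -48 to +48 mm: feel for it. Beside it the face is bare and rigid.
- press (a point): Height of the catch plate's outer face (extractor frame: x -80, y 0, z 75 mm; not its y). Pressed to +x the plate starts to give at 2 to 3 N; its hook lets go after 3 to 6 mm, at some 3 to 6 N; it stops at 9 mm. It lies 4 mm behind the lip, which stops an upright finger: shut the fingers, tilt the tool 35 to 45 degrees, tips pointing down and to +x, and push with the tips 20 to 30 mm below the lip.
- cassette: Filter cassette in the well (loose, about 0.35 kg): white plastic frame 120 (x) by 160 (y) by 44 mm high, walls 10 mm, open top, pleated paper 32 to 36 mm below the top. Origin: middle of its underside, +z up, +x to its back. When the catch lets go, a spring lifts its front: the lip rises about 14 mm and it leans back about 0.1 rad, its back still down. Until then it cannot be pulled out.
- cassette_rib (a point): Middle of the top of the cassette's rib (cassette frame: 0, 0, 44 mm). The rib, 12 mm thick (y), runs along x from wall to wall, its top flush with the frame. The pockets either side of it are 100 mm (x) by 64 mm (y), 32 mm deep: room for the fingers to grip the rib across y. The cassette balances at about x = -10 mm.
- cassette_lip (a point): Middle of the upper outer edge of the cassette's front lip (cassette frame: -84, 0, 44 mm). The lip, 140 mm wide (y), overhangs the extractor's front face by 14 mm; its outer face reaches from z = 22 to 44 mm (98 to 120 mm above the bench while latched).
- seat (a point): Where the origin of the latched cassette lies (extractor frame: 0, 0, 76 mm); fixed to the extractor.
- crate: Open wooden crate fixed to the bench, 176 mm (x) by 192 mm (y), walls 60 mm high, holding a pile of used cassettes of the same kind, level, their lips to -x. Origin on the bench under the middle of the pile, where the origin of a cassette laid on top belongs; axes as for that cassette. The top of the pile is between 65 and 110 mm above the bench, proud of the walls, and gives about 1 mm per 5 N; its height must be felt.
- crate_mid (a point): Point 60 mm above the crate's origin, at the height of its rim.
- paddle: Bystander: graphite paddle with wooden handle lying on the bench, 190 mm long (its x), 45 mm wide, 22 mm high. Origin underneath, where shank meets handle.
- frit_jar: Bystander: small glass jar with metal lid, 56 mm across, 70 mm high. Origin under its middle.
- mould: Bystander: brass optic mould, 60 mm across, 45 mm high. Origin under its middle.

How it is judged:
On the way, in this order (a step that is already met when the one before it is completed fails the run):
1. the catch lets go: the lip of the cassette has sprung up at least 8 mm while its back is still down in the well (z of cassette_lip in the frame of seat above 0.052 m and z of cassette in the frame of seat below 0.016 m), for 0.1 s.
2. the cassette is held by the fingers, clear of the extractor (z of cassette in the frame of seat above 0.045 m and contact force between the fingers and cassette above 0.5 N and contact force between cassette and extractor below 0.1 N), for 0.1 s.
3. the cassette touches the pile in the crate while the fingers still hold it (contact force between cassette and crate above 0.5 N and contact force between the fingers and cassette above 0.5 N and horizontal distance between cassette and crate_mid below 0.04 m), for 0.1 s.
At the end, for the whole second after the job is handed in: The cassette lies released and at rest on the pile in the crate, face up and flat (within 0.06 rad), its middle within 25 mm of the middle of the pile and square to it within 0.2 rad (horizontal distance between cassette and crate_mid below 0.025 m and angle between the x axis of cassette and the x axis of crate, either way round below 0.2 rad and angle between cassette's own z axis and vertical below 0.06 rad and z of cassette in the frame of crate above 0.06 m and contact force between cassette and crate above 1 N and contact force between cassette and the fingers below 0.1 N and linear speed of cassette below 0.02 m/s); the robot touches nothing.
It fails at once if the cassette is wrenched: over 60 N between it and the extractor (contact force between cassette and extractor above 60 N).
It fails at once if the cassette is rammed down: over 60 N between it and the crate or pile (contact force between cassette and crate above 60 N).
It fails at once if the paddle is moved more than 20 mm (distance of paddle from where it was at the start of the episode above 0.02 m).
It fails at once if the jar is moved more than 20 mm (distance of frit_jar from where it was at the start of the episode above 0.02 m).
It fails at once if the mould is moved more than 20 mm (distance of mould from where it was at the start of the episode above 0.02 m).
It also fails if it takes over 72 s, if anything falls off the work surface, if the arm or the gripper's body presses on something with over 40 N, if the wrist force passes 120 N, or if a joint passes its speed limit or range.

## Robot

A 6-joint arm with a two-finger parallel gripper is mounted at the origin on the work surface. World frame = base frame: x ahead of the robot, y to its left, z up, the work surface at z = 0. Lengths are in m, angles in rad, forces in N, time in s.
With the tool pointing down it reaches from about 0.35 to 0.775 m from the base axis. Payload 7.3 kg.
Tool frame: the origin (TCP) lies at the very end of the fingers, on their centre line; the grasp point (between the pads) lies 19 mm behind it; z points along the fingers, y is the line along which they close (so a half turn about z gives the same grasp; the last joint's range is limited). The gripper opens to 92 mm and grips with 3 to 60 N. Pads are 19 mm wide; open, the fingers measure 130 mm over their backs; the gripper's body (75 mm by 190 mm) begins 47 mm behind the grasp point.
Start: joints at [1.082, 0.342, 1.524, -0, 1.275, -0.146], TCP at [0.176, 0.494, 0.227] pointing down, gripper open.
Joint ranges: [-2.53, 2.53], [-0.77, 2.02], [0.04, 2.7], [-1, 4.14], [0.28, 2.66], [-3.11, 3.11]. Speed limits (rad/s): [2.57, 2.57, 3.14, 3.14, 3.14, 3.14].

## Interface

Orientations are given as [roll, pitch, yaw] about the fixed x, y, z axes, in that order (R = Rz(yaw) Ry(pitch) Rx(roll)).
In Python, from cell import observe, read_camera, get_calibration, hand_in, search_frame gives the robot as it stands.
- The arm moves only by the tool step_arm, never from a script. Its argument "commands" is a list of rows, each an object with "translation": the shift along the tool's x, y, z in mm, a list of three; "roll": the turn about the tool's z in rad. In form: [{"translation": [x, y, z], "roll": roll}, ...]. A call has 1 to 20 rows; each row shifts and turns the commanded pose from where the row before left it, along the tool's axes as they then stand; what a row does not reach is not made up. A row lasts 1/12 s, in which the tool goes at most 41.7 mm and 7.16 degrees, less where a joint would pass 70% of its speed; a pose out of reach is approached as far as the arm can. A call is refused whole if a number of a shift passes 41.7 or a number of a turn 0.125, either way. A call with a gripper value outside its range is refused whole. "fingers" is the opening, from 0 (shut) to 1 (fully open), set as the call begins (left out, the last holds). The fingers move at their own pace and stop on an object; "grip_force" is the grip in N (left out, the last holds). Time passes only in rows, so rows that do not move let the fingers close. It gives the time, the measured TCP pose, the force, the opening and the grip force at its end, in the units of the state.
- observe(): the state, without advancing time (a new reading comes with each control period).
- read_camera(name): name is "scene" or "top" or "wrist"; returns the picture (480x640x3 uint8, red, green, blue); there is no depth.
- get_calibration(name): a dict with "camera_matrix" (3x3 intrinsics, pixels), "world_from_camera" (4x4, takes a point from camera to world coordinates). Camera axes: x right, y up, looking along -z (the intrinsics and any distortion apply to the point x, -y, -z); pixel columns grow to the right and rows downward; lengths in m; the calibration is good to about 2 mm. A picture is of the moment at which its call begins: read the wrist's pose just before it. get_calibration takes no time and is no camera call; for the wrist camera it gives the pose at the moment of the call.
- hand_in(): hands the job in; it is judged then, once.
Trained networks look in the newest picture that a camera, given by its name, has taken for a name from the list of things; names that differ only in an ending like _2 or _b are one class to them, and where a whole thing is asked for, a point or a joint stands for the part that bears it (a point fixed in the world has none). Each returns a list of dicts, best first, with "confidence" (0 to 1); they miss things now and then, are a little off and sometimes report something else, mostly with a low value. They report only what shows in the picture. A call takes as long as a camera call.
- search_frame(camera, name): "at" ([x, y, z] in m, in world coordinates, good to about 4 mm: the middle of the surface that is visible of it).
The state is a dict: "time": time; "qpos": joint angles; "qvel": joint speeds; "joint_efforts": joint torques, N m; "tool_pos": TCP position; "tool_rot": TCP orientation; "contact_force": force on the tool from outside, world axes, zero at the start; "torque": the same for the moment, N m; "opening": finger opening in m; "grip_force": force on a finger pad.
Only numpy, scipy, OpenCV 4.12 (cv2) and the standard library are available. Lean on these libraries where they do the work, as an engineer would, in place of code of your own. Each camera call takes 0.05 s, during which the arm holds its last target. There are 200 camera calls.

## Working session

There is one attempt and no reset: what is moved stays moved. The work goes in short steps, Python scripts to look and compute and a tool call to move; the robot and the scene stay as the last step left them, time stands still between calls to the robot, and variables do not carry over. Pictures are saved under pics/ and viewed, at most 10 in all, crops included, and the job is handed in when it is done.

Besides the shell and the picture viewer there is one more tool, called after ">>>" as name(argument=value, ...) on one line, values as JSON. step_arm: Moves the arm, as the interface text tells. Its arguments: {"type":"object","properties":{"commands":{"type":"array"},"fingers":{"type":"number"},"grip_force":{"type":"number"}},"required":["commands"]}

```bash
mkdir -p pics; python3 - <<'E'
from cell import *
import cv2
o=observe(); print(o)
for c in ["top","scene"]:
    im=read_camera(c); cv2.imwrite(f"pics/{c}0.png",im[:,:,::-1])
    for n in ["extractor","cassette","cassette_rib","cassette_lip","crate","paddle","frit_jar","mould","front"]:
        try: print(c,n,[(d['at'],round(d['confidence'],2)) for d in search_frame(c,n)[:2]])
        except Exception as e: print(n,e)
    g=get_calibration(c);print(g)
E
```

```text
{'time': 0.0, 'qpos': array([ 1.08199683e+00,  3.42746437e-01,  1.52502038e+00,  4.30620254e-07,
        1.27537700e+00, -1.46006932e-01]), 'qvel': array([ 1.80712831e-03, -4.76773818e-05,  1.33379333e-03,  2.43399659e-03,
       -1.80032724e-04,  1.73001567e-03]), 'joint_efforts': array([-1.14004513e-03, -4.31237090e+01, -2.44225144e+01,  7.17837154e-02,
        5.57622034e-02, -8.90174761e-05]), 'tool_pos': array([0.17625364, 0.4941027 , 0.22603147]), 'tool_rot': array([-3.14005806e+00, -2.26083107e-04,  2.79879979e+00]), 'contact_force': array([0.52824049, 0.1993169 , 0.67654631]), 'torque': array([-0.05852594, -0.02837525,  0.07430113]), 'grip_force': 0.0, 'opening': 0.09145760748490131}
top extractor [([0.6016, 0.1938, 0.1227], 0.96)]
top cassette [([0.5393, 0.2173, 0.104], 0.9)]
top cassette_rib [([0.546, 0.2139, 0.1037], 0.85)]
top cassette_lip [([0.5447, 0.214, 0.0996], 0.78)]
top crate [([0.5709, -0.2267, 0.0625], 0.79)]
top paddle [([0.4067, 0.0038, 0.0123], 0.8)]
top frit_jar [([0.7405, 0.0359, 0.0675], 0.94)]
top mould [([0.7565, -0.066, 0.0391], 0.76)]
top front []
{'cam
[... 654 characters left out ...]
2216, 0.1018], 0.62)]
scene crate [([0.5961, -0.2089, 0.0643], 0.65)]
scene paddle [([0.4199, 0.0093, 0.0156], 0.61)]
scene frit_jar [([0.7585, 0.0482, 0.0692], 0.96)]
scene mould [([0.752, -0.0629, 0.0378], 0.75)]
scene front [([0.641, 0.2279, 0.1202], 0.61)]
{'camera_matrix': array([[469.14784554,   0.        , 325.14446366],
       [  0.        , 469.14784554, 239.53821073],
       [  0.        ,   0.        ,   1.        ]]), 'world_from_camera': array([[-0.58271445, -0.67056646,  0.45911271,  0.88442474],
       [ 0.81251887, -0.46958019,  0.34540922,  0.25910437],
       [-0.0160296 ,  0.57431269,  0.81847907,  0.68649138],
       [ 0.        ,  0.        ,  0.        ,  1.        ]])}
```

View pics/top0.png

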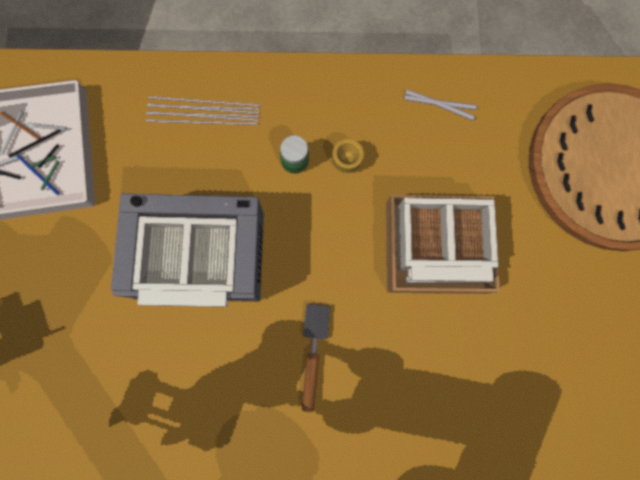

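View pics/scene0.png

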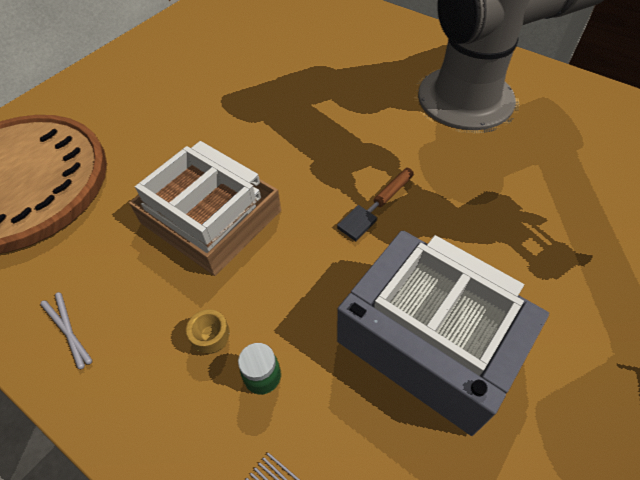

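The top picture shows the extractor at cols 115–262, rows 195–300, with its lip facing -x at rows 290–305. The crate is at cols 388–498, rows 197–293. I'll enlarge both for corner picking.

```bash
python3 - <<'E'
import cv2,numpy as np
im=cv2.imread("pics/top0.png")
a=cv2.resize(im[185:315,105:270],None,fx=4.8,fy=4.5,interpolation=cv2.INTER_CUBIC)
cv2.imwrite("pics/ext.png",cv2.resize(im[190:310,110:270],(800,600),interpolation=cv2.INTER_CUBIC))
cv2.imwrite("pics/cr.png",cv2.resize(im[187:307,370:530],(800,600),interpolation=cv2.INTER_CUBIC))
E
```

```text
(no output)
```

View pics/ext.png

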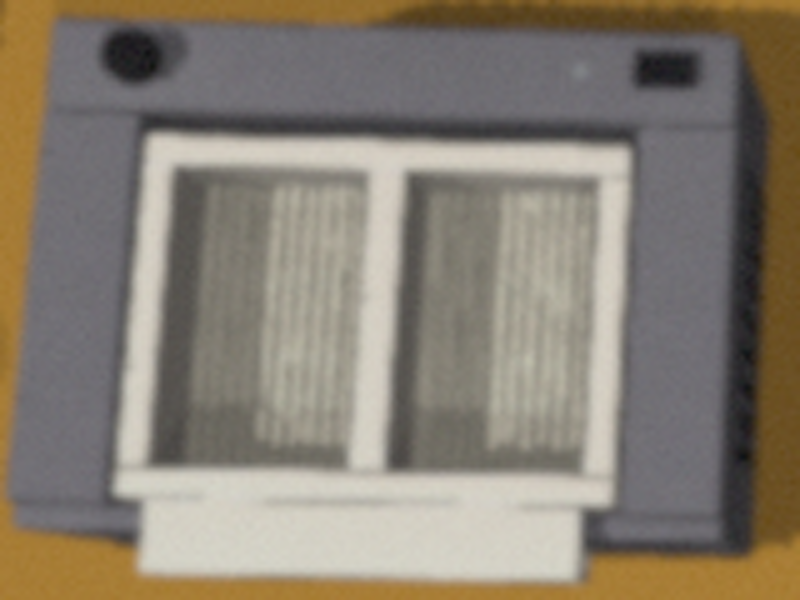

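View pics/cr.png

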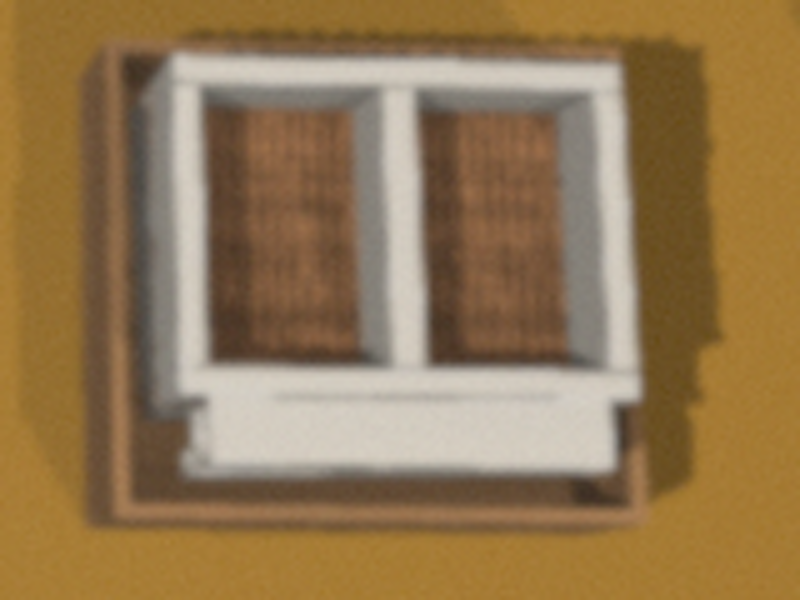

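In the extractor crop the cassette frame corners are (143,135), (632,148), (613,505) and (113,497), with the lip edge running (138,577)–(583,580). In the crate crop the pile corners are (172,57), (620,62), (640,395) and (180,392), with the lip front at about (190,470)–(615,470).

```bash
python3 - <<'E'
from cell import *
import numpy as np
from scipy.optimize import least_squares
g=get_calibration("top");K=g["camera_matrix"];T=g["world_from_camera"]
def proj(P):
    p=(np.array(P)-T[:3,3])@T[:3,:3]; return np.c_[K[0,0]*p[:,0]/-p[:,2]+K[0,2],K[1,1]*-p[:,1]/-p[:,2]+K[1,2]]
M=np.array([[60,80],[60,-80],[-60,-80],[-60,80],[-84,70],[-84,-70]])/1e3
def fit(M,u,z=None):
    def f(q):
        c,s=np.cos(q[2]),np.sin(q[2]); xy=M@np.array([[c,s],[-s,c]])+q[:2]
        return (proj(np.c_[xy,np.full(len(xy),q[3] if z is None else z)])-u).ravel()
    r=least_squares(f,[.57,0,0]+([.1] if z is None else [])); print(r.x.round(4),np.abs(r.fun).max().round(2));return r.x
ue=np.array([[143,135],[632,148],[613,505],[113,497],[138,577],[583,580]])/5+[110,190]
fit(M,ue,.12); fit(M,ue)
uc=np.array([[172,57],[620,62],[640,395],[180,392],[208,466],[615,472]])/5+[370,187]
fit(M,uc)
R=np.array([[-88,-96],[-88,96],[88,96]])/1e3
fit(R,np.array([[648,520],[118,517],[108,42]])/5+[370,187],.06)
# extractor outer top
fit(np.array([[100,115],[100,-115],[-70,115],[-70,-115]])/1e3, np.array([[55,20],[735,35],[12,525],[728,548]])/5+[110,190],.12)
# lip only
fit(M[4:],ue[4:],.12)
E
```

```text
[ 0.5531  0.2126 -0.0227] 0.71
[ 0.5529  0.2123 -0.0227  0.1213] 0.66
[ 0.5922 -0.2368 -0.0187  0.097 ] 0.9
[ 0.5805 -0.2373 -0.015 ] 0.62
[ 0.5521  0.211  -0.0239] 2.14
[ 0.5528  0.2128 -0.0161] 0.44
```

The commands offer no pitch, only roll. I'll go to the far reach limit over open bench, high up, and see how the tool tilts there.

>>> step_arm(commands=[{"translation": [0, 0, -25], "roll": -0.107}, {"translation": [0, 0, -25], "roll": -0.107}, {"translation": [0, 0, -25], "roll": -0.107}, {"translation": [-29, -27, 0], "roll": 0}, {"translation": [-29, -27, 0], "roll": 0}, {"translation": [-29, -27, 0], "roll": 0}, {"translation": [-29, -27, 0], "roll": 0}, {"translation": [-29, -27, 0], "roll": 0}, {"translation": [-29, -27, 0], "roll": 0}, {"translation": [-29, -27, 0], "roll": 0}, {"translation": [-29, -27, 0], "roll": 0}, {"translation": [-29, -27, 0], "roll": 0}, {"translation": [-29, -27, 0], "roll": 0}, {"translation": [-29, -27, 0], "roll": 0}, {"translation": [-29, -27, 0], "roll": 0}, {"translation": [-29, -27, 0], "roll": 0}, {"translation": [-29, -27, 0], "roll": 0}, {"translation": [-29, -27, 0], "roll": 0}, {"translation": [-29, -27, 0], "roll": 0}, {"translation": [-29, -27, 0], "roll": 0}], fingers=0)

```text
time: 2.67
tool_pos: [0.6604, 0.0232, 0.3017]
tool_rot: [3.141, 0.0, 3.12]
contact_force: [1.4, 0.8, -0.0]
opening: 0.0007
grip_force: 0.0
```

Now I'll push outward past the reach.

>>> step_arm(commands=[{"translation": [-25, -5, 0], "roll": 0}, {"translation": [-25, -5, 0], "roll": 0}, {"translation": [-25, -5, 0], "roll": 0}, {"translation": [-25, -5, 0], "roll": 0}, {"translation": [-25, 0, 0], "roll": 0}, {"translation": [-25, 0, 0], "roll": 0}, {"translation": [-25, 0, 0], "roll": 0}, {"translation": [-25, 0, 0], "roll": 0}])

```text
time: 3.33
tool_pos: [0.8137, 0.0004, 0.2781]
tool_rot: [3.14, 0.021, 3.12]
contact_force: [1.2, 0.4, -1.3]
opening: -0.0
grip_force: 0.0
```

```bash
python3 -c "
from cell import *
o=observe();print(o['qpos'].round(3),o['tool_pos'],o['tool_rot'])"
```

```text
[-0.095  1.066  0.04   0.004  2.014 -1.642] [8.13747727e-01 3.82179638e-04 2.78115769e-01] [3.13997007 0.02139034 3.11956927]
```

It does tilt in the wanted direction (positive pitch). I'll push further, up and out.

>>> step_arm(commands=[{"translation": [-35, 0, -20], "roll": 0}, {"translation": [-35, 0, -20], "roll": 0}, {"translation": [-35, 0, -20], "roll": 0}, {"translation": [-35, 0, -20], "roll": 0}])

```text
time: 3.67
tool_pos: [0.8324, -0.0024, 0.3207]
tool_rot: [3.139, 0.141, 3.12]
contact_force: [0.1, -0.0, 1.1]
opening: 0.0006
grip_force: 0.0
```

```bash
python3 -c "
from cell import *
o=observe();print(o['qpos'].round(3),o['tool_pos'],o['tool_rot'])"
```

```text
[-0.1    1.018  0.036  0.014  1.947 -1.643] [ 0.83241176 -0.00237239  0.32073732] [3.13911516 0.14130499 3.1196981 ]
```

>>> step_arm(commands=[{"translation": [-36, 0, -20], "roll": 0}, {"translation": [-36, 0, -20], "roll": 0}, {"translation": [-36, 0, -20], "roll": 0}, {"translation": [-36, 0, -20], "roll": 0}, {"translation": [-36, 0, -20], "roll": 0}, {"translation": [-36, 0, -20], "roll": 0}, {"translation": [-36, 0, -20], "roll": 0}, {"translation": [-36, 0, -20], "roll": 0}])

```text
time: 4.33
tool_pos: [0.8545, -0.0072, 0.4061]
tool_rot: [3.135, 0.345, 3.119]
contact_force: [-0.7, 0.4, 0.7]
opening: 0.0005
grip_force: 0.0
```

```bash
python3 -c "
from cell import *
o=observe();print(o['qpos'].round(3),o['tool_pos'],o['tool_rot'])"
```

```text
[-0.112  0.926  0.037  0.038  1.835 -1.644] [ 0.85446896 -0.00720105  0.40612383] [3.13514545 0.34517797 3.11853755]
```

>>> step_arm(commands=[{"translation": [-36, 0, -20], "roll": 0}, {"translation": [-36, 0, -20], "roll": 0}, {"translation": [-36, 0, -20], "roll": 0}, {"translation": [-36, 0, -20], "roll": 0}, {"translation": [-36, 0, -20], "roll": 0}, {"translation": [-36, 0, -20], "roll": 0}, {"translation": [-36, 0, -20], "roll": 0}, {"translation": [-36, 0, -20], "roll": 0}, {"translation": [-36, 0, -20], "roll": 0}, {"translation": [-36, 0, -20], "roll": 0}, {"translation": [-36, 0, -20], "roll": 0}, {"translation": [-36, 0, -20], "roll": 0}, {"translation": [-36, 0, -20], "roll": 0}])

```text
time: 5.42
tool_pos: [0.8289, -0.0123, 0.6038]
tool_rot: [3.13, 0.679, 3.115]
contact_force: [-0.5, 0.1, 0.6]
opening: 0.0004
grip_force: 0.0
```

```bash
python3 -c "
from cell import *
o=observe();print(o['qpos'].round(3),o['tool_pos'],o['tool_rot'])"
```

```text
[-0.139  0.714  0.037  0.083  1.715 -1.646] [ 0.82889794 -0.01228627  0.60384277] [3.12990218 0.67941654 3.11501972]
```

```bash
cat > h.py <<'E'
from cell import *
import numpy as np
from scipy.spatial.transform import Rotation as Ro
E0=np.array([.5525,.2125,0]);EY=-.022
def ext(x,y,z): return E0+Ro.from_euler('z',EY).apply(np.array([x,y,z])/1e3)
def go(*pts):
    o=observe();p=o['tool_pos'];R=Ro.from_euler('xyz',o['tool_rot'])
    print('t',o['time'],'p',p.round(4),'rot',o['tool_rot'].round(3),'ext',Ro.from_euler('z',-EY).apply(p-E0).round(4),'F',o['contact_force'].round(1),'q',o['qpos'].round(2))
    for t in pts:
        d=R.inv().apply(np.array(t)-p)*1e3; n=np.linalg.norm(d);print('tool mm',d.round(1),'rows@38',np.ceil(n/38),(d/np.ceil(n/38)).round(1)); p=np.array(t)
E
python3 -c "
from h import *
go([.40,.215,.40],ext(-112,0,68),ext(-100,0,68))"
```

```text
t 5.4167 p [ 0.8289 -0.0123  0.6038] rot [3.13  0.679 3.115] ext [ 0.2813 -0.2187  0.6038] F [-0.5  0.1  0.6] q [-0.14  0.71  0.04  0.08  1.71 -1.65]
tool mm [ 466.3  217.1 -112.1] rows@38 14.0 [33.3 15.5 -8. ]
tool mm [177.1  -2.3 283.7] rows@38 9.0 [19.7 -0.3 31.5]
tool mm [-9.3 -0.   7.5] rows@38 1.0 [-9.3 -0.   7.5]
```

>>> step_arm(commands=[{"translation": [33, 15, -8], "roll": 0}, {"translation": [33, 16, -8], "roll": 0}, {"translation": [33, 15, -8], "roll": 0}, {"translation": [33, 16, -8], "roll": 0}, {"translation": [33, 15, -8], "roll": 0}, {"translation": [33, 16, -8], "roll": 0}, {"translation": [33, 15, -8], "roll": 0}, {"translation": [33, 16, -8], "roll": 0}, {"translation": [33, 15, -8], "roll": 0}, {"translation": [33, 16, -8], "roll": 0}, {"translation": [33, 15, -8], "roll": 0}, {"translation": [33, 16, -8], "roll": 0}, {"translation": [33, 15, -8], "roll": 0}, {"translation": [33, 16, -8], "roll": 0}])

```text
time: 6.58
tool_pos: [0.4416, 0.1971, 0.424]
tool_rot: [3.126, 0.679, 3.111]
contact_force: [0.4, 0.2, 0.4]
opening: 0.0009
grip_force: 0.0
```

```bash
python3 -c "
from h import *
go(ext(-125,0,200),ext(-112,0,68))"
```

```text
t 6.5833 p [0.4416 0.1971 0.424 ] rot [3.126 0.679 3.111] ext [-0.1105 -0.0178  0.424 ] F [0.4 0.2 0.4] q [ 0.44 -0.15  1.74 -0.34  0.95 -1.  ]
tool mm [152.1  15.1 165.4] rows@38 6.0 [25.4  2.5 27.6]
tool mm [ 72.8  -1.6 110.9] rows@38 4.0 [18.2 -0.4 27.7]
```

>>> step_arm(commands=[{"translation": [25, 3, 28], "roll": 0}, {"translation": [25, 2, 28], "roll": 0}, {"translation": [25, 3, 28], "roll": 0}, {"translation": [25, 2, 28], "roll": 0}, {"translation": [25, 3, 28], "roll": 0}, {"translation": [25, 2, 27], "roll": 0}, {"translation": [18, 0, 28], "roll": 0}, {"translation": [18, 0, 28], "roll": 0}, {"translation": [18, 0, 28], "roll": 0}, {"translation": [0, 0, 0], "roll": 0}])

```text
time: 7.42
tool_pos: [0.4495, 0.2146, 0.1429]
tool_rot: [3.124, 0.613, 3.113]
contact_force: [-0.2, -0.6, 0.2]
opening: 0.0006
grip_force: 0.0
```

```bash
python3 -c "
from h import *
go(ext(-103,0,66),ext(-81,0,66))
cv=read_camera('scene')
import cv2;cv2.imwrite('pics/s1.png',cv[130:430,300:620,::-1])"
```

```text
t 7.4167 p [0.4495 0.2146 0.1429] rot [3.124 0.613 3.113] ext [-0.103  -0.0002  0.1429] F [-0.2 -0.6  0.2] q [ 0.45  0.23  2.18 -1.    0.3  -0.2 ]
tool mm [44.2 -0.9 62.8] rows@38 3.0 [14.7 -0.3 20.9]
tool mm [-18.   -0.1  12.7] rows@38 1.0 [-18.   -0.1  12.7]
```

View pics/s1.png

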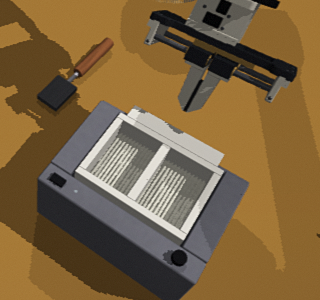

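The scene view shows the shut fingers in front of the lip at about crop px (190,105), with nothing touched. The wrist is at its limits (q4=-1, q5=0.3), so I'll fit the kinematics and find a reachable press pose.

```bash
cat > kin.py <<'E'
from h import *
from scipy.optimize import least_squares
S=[([1.082,.3427,1.525,0,1.2754,-.146],[.17625,.4941,.226],[-3.14,0,2.799]),
([-.095,1.066,.04,.004,2.014,-1.642],[.81375,.0004,.2781],[3.14,.0214,3.1196]),
([-.112,.926,.037,.038,1.835,-1.644],[.85447,-.0072,.4061],[3.1351,.3452,3.1185]),
([-.139,.714,.037,.083,1.715,-1.646],[.8289,-.0123,.60384],[3.1299,.6794,3.115]),
([.44,-.15,1.74,-.34,.95,-1.0],[.4416,.1971,.424],[3.126,.679,3.111]),
([.45,.23,2.18,-1.,.30,-.2],[.4495,.2146,.1429],[3.124,.613,3.113])]
o=observe();S[-1]=(o['qpos'],o['tool_pos'],o['tool_rot'])
def fk(q,L,s=(1,1)):
    d1,L1,L2,L3,e,f=L[:6]
    A=Ro.from_euler('z',q[0])*Ro.from_euler('y',q[1]); p=np.array([0,0,d1])+A.apply([e,0,L1])
    A=A*Ro.from_euler('y',q[2]); p=p+A.apply([f,0,L2])
    A=A*Ro.from_euler('z',s[0]*q[3])*Ro.from_euler('y',q[4]); p=p+A.apply([L[6],0,L3])
    A=A*Ro.from_euler('z',s[1]*q[5]+L[7]); return p,A
best=None
for s0 in(1,-1):
  for s1 in (1,-1):
   for y0 in(0,1.57,3.14,-1.57):
    f=lambda L:np.concatenate([np.r_[fk(q,L,(s0,s1))[0]-p,.3*(fk(q,L,(s0,s1))[1].inv()*Ro.from_euler('xyz',r)).as_rotvec()] for q,p,r in S])
    r=least_squares(f,[.3,.4,.4,.2,0,0,0,y0])
    if best is None or r.cost<best[0]: best=(r.cost,r.x,(s0,s1),np.abs(r.fun).max())
L,sg=best[1],best[2]
lo=np.array([-2.53,-.77,.04,-1,.28,-3.11]);hi=np.array([2.53,2.02,2.7,4.14,2.66,3.11])
def ik(p,R,q0,w=.3,m=.02):
    r=least_squares(lambda q:np.r_[fk(q,L,sg)[0]-p,w*(fk(q,L,sg)[1].inv()*R).as_rotvec()],np.clip(q0,lo+m+.001,hi-m-.001),bounds=(lo+m,hi-m));return r.x,np.abs(r.fun).max()
E
python3 - <<'E'
from kin import *
print(best)
def D(t,az,sp=0): # tool z tilted t toward azimuth az; tool y nearly +y
    return Ro.from_euler('z',az)*Ro.from_euler('xyz',[np.pi,t,np.pi])*Ro.from_euler('z',sp)
rng=np.random.default_rng(0)
for y in(-45,0,45):
 for tdeg in(30,35,40,45):
  row=[]
  for az in(-.5,-.3,-.02,.2,.4,.6):
   b=(9,)
   for k in range(12):
    q0=rng.uniform(lo,hi); q0[0]=.4
    q,e=ik(ext(-85,y,66),D(np.radians(tdeg),az),q0)
    if e<b[0]: b=(e,q)
   row.append('OK '+str(b[1].round(1).tolist()) if b[0]<1e-3 else f'{b[0]:.3f}')
  print(y,tdeg,row)
E
```

```text
(np.float64(0.013735396760306556), array([ 0.19826254,  0.47664133,  0.3305339 ,  0.322332  , -0.03994994,
        0.03198732, -0.09983028,  1.57179491]), (1, 1), np.float64(0.07632570311971515))
-45 30 ['OK [0.5, 0.4, 2.1, -1.0, 0.5, 0.2]', '0.011', '0.024', '0.041', '0.054', '0.040']
-45 35 ['0.015', '0.028', '0.035', '0.037', '0.054', '0.037']
-45 40 ['0.029', '0.044', '0.017', '0.030', '0.036', '0.020']
-45 45 ['0.042', '0.039', 'OK [0.4, 0.4, 2.1, 4.1, 0.3, 0.9]', '0.014', '0.017', '0.007']
0 30 ['OK [0.6, 0.5, 2.0, -0.9, 0.6, 0.3]', '0.005', '0.013', '0.039', '0.055', '0.039']
0 35 ['0.008', '0.022', '0.033', '0.039', '0.059', '0.046']
0 40 ['0.020', '0.039', '0.018', '0.023', '0.040', '0.030']
0 45 ['0.032', '0.054', '0.011', '0.010', '0.021', '0.015']
45 30 ['OK [0.7, 0.5, 1.9, -0.8, 0.7, 0.3]', 'OK [0.6, 0.5, 2.0, -1.0, 0.5, 0.2]', '0.009', '0.030', '0.042', '0.044']
45 35 ['OK [0.7, 0.5, 1.9, -1.0, 0.7, 0.4]', '0.015', '0.029', '0.030', '0.047', '0.046']
45 40 ['0.012', '0.031', '0.030', '0.023', '0.039', '0.040']
45 45 ['0.024', '0.046', '0.024', '0.006', '0.022', '0.022']
```

```bash
python3 - <<'E'
s=open('kin.py').read()
s=s.replace("A.apply([f,0,L2])","A.apply([f,L[8],L2])").replace("A.apply([L[6],0,L3])","A.apply([L[6],L[9],L3])").replace("0,0,0,y0]","0,0,0,y0,.07,0]")
open('kin.py','w').write(s)
E
cat > scan.py <<'E'
from kin import *
print(best)
def D(t,az,sp=0):
    return Ro.from_euler('z',az)*Ro.from_euler('xyz',[np.pi,t,np.pi])*Ro.from_euler('z',sp)
if __name__=='__main__':
 rng=np.random.default_rng(0)
 for y in(-45,0,45):
  for tdeg in(30,35,40,45):
   row=[]
   for az in(-.5,-.3,-.02,.2,.4,.6):
    b=(9,)
    for k in range(12):
     q0=rng.uniform(lo,hi); q0[0]=.4
     q,e=ik(ext(-85,y,66),D(np.radians(tdeg),az),q0)
     if e<b[0]: b=(e,q)
    row.append('OK '+str(b[1].round(1).tolist()) if b[0]<1e-3 else f'{b[0]:.3f}')
   print(y,tdeg,row)
E
python3 scan.py
```

```text
(np.float64(3.3270950417626193e-06), array([ 2.23266655e-01,  5.06262660e-01,  3.78540288e-01,  3.18832694e-01,
        1.41999142e-04,  4.58444221e-02, -9.77398959e-04,  1.57179491e+00,
        7.52671839e-02,  1.22328429e-03]), (1, 1), np.float64(0.00191063363794774))
-45 30 ['0.001', '0.008', '0.022', '0.031', '0.022', '0.002']
-45 35 ['0.019', '0.027', '0.010', '0.012', '0.006', 'OK [-0.0, 0.4, 2.3, 1.8, 0.4, 2.4]']
-45 40 ['0.037', '0.020', 'OK [0.3, 0.4, 2.3, 3.8, 0.4, 1.2]', 'OK [0.2, 0.4, 2.4, 3.1, 0.4, 1.6]', 'OK [0.1, 0.4, 2.4, 2.6, 0.4, 1.8]', 'OK [-0.1, 0.4, 2.4, 2.1, 0.5, 2.0]']
-45 45 ['0.045', '0.014', 'OK [0.4, 0.5, 2.4, 3.7, 0.6, 1.4]', 'OK [0.2, 0.5, 2.5, 3.1, 0.6, 1.6]', 'OK [0.0, 0.5, 2.5, 2.7, 0.6, 1.7]', 'OK [-0.1, 0.5, 2.4, 2.2, 0.6, 1.8]']
0 30 ['OK [0.6, 0.5, 2.0, -0.9, 0.6, 0.2]', '0.003', '0.011', '0.029', '0.028', '0.012']
0 35 ['0.012', '0.023', '0.010', '0.016', '0.013', '0.001']
0 40 ['0.028', '0.034', 'OK [0.5, 0.5, 2.3, 4.1, 0.4, 1.0]', 'OK [0.3, 0.4, 2.3, 3.4, 0.3, 1.4]', 'OK [0.2, 0.4, 2.4, 2.8, 0.4, 1.8]', 'OK [0.1, 0.4, 2.3, 2.2, 0.4, 2.0]']
0 45 ['0.044', '0.029', 'OK [0.5, 0.5, 2.3, 3.9, 0.5, 1.3]', 'OK [0.4, 0.5, 2.4, 3.4, 0.5, 1.5]', 'OK [0.2, 0.5, 2.4, 2.9, 0.6, 1.7]', 'OK [0.0, 0.5, 2.4, 2.4, 0.6, 1.8]']
45 30 ['OK [0.6, 0.5, 1.9, -0.8, 0.6, 0.2]', 'OK [0.6, 0.5, 2.0, -0.9, 0.5, 0.1]', '0.004', '0.018', '0.033', '0.019']
45 35 ['0.004', '0.016', '0.019', '0.018', '0.019', '0.010']
45 40 ['0.019', '0.035', '0.010', 'OK [0.5, 0.5, 2.3, 3.7, 0.3, 1.2]', 'OK [0.3, 0.5, 2.3, 3.0, 0.3, 1.6]', 'OK [0.2, 0.5, 2.3, 2.4, 0.4, 2.0]']
45 45 ['0.034', '0.044', '0.001', 'OK [0.5, 0.5, 2.3, 3.6, 0.5, 1.4]', 'OK [0.3, 0.5, 2.4, 3.1, 0.5, 1.6]', 'OK [0.2, 0.5, 2.4, 2.6, 0.5, 1.8]']
```

```bash
cat > sim.py <<'E'
from kin import *
def sim(wp,R,q,step=.035):
    p=fk(q,L,sg)[0]
    for w in wp:
        w=np.array(w);n=max(1,int(np.ceil(np.linalg.norm(w-p)/step)));mx=0;mt=0
        for k in range(1,n+1):
            q2,e=ik(p+(w-p)*k/n,R,q,m=.0);mx=max(mx,e);mt=max(mt,np.abs(q2-q).max());q=q2
        p=w;print(w,'q',q.round(2),'err',round(mx,4),'maxdq',round(mt,2))
    return q
E
python3 - <<'E'
from sim import *
from scan import D
go([.45,.215,.45],[.86,.2,.55])
R0=None
for az in(0.,.08):
 for t in(.74,.8):
  R=D(t,az)
  q,e=ik(np.array([.75,.1,.5]),R,np.array([0,.7,.6,.1,1.2,-1.6]));print('az',az,'t',t,e)
  for y in(-.22,-.3):
   sim([[.5,y,.4],[.40,y,.25],[.36,y,.15],[.38,-.05,.10],ext(-115,0,68),ext(-80,0,66),ext(-100,50,66),ext(-80,50,66),ext(-100,-50,66),ext(-80,-50,66)],R,q)
E
```

```text
(np.float64(3.3270950417626193e-06), array([ 2.23266655e-01,  5.06262660e-01,  3.78540288e-01,  3.18832694e-01,
        1.41999142e-04,  4.58444221e-02, -9.77398959e-04,  1.57179491e+00,
        7.52671839e-02,  1.22328429e-03]), (1, 1), np.float64(0.00191063363794774))
t 7.4667 p [0.4494 0.2146 0.1441] rot [3.124 0.615 3.113] ext [-0.1031 -0.0002  0.1441] F [-0.5 -0.6 -0.3] q [ 0.45  0.22  2.18 -1.    0.3  -0.2 ]
tool mm [-177.     4.9 -249.5] rows@38 9.0 [-19.7   0.5 -27.7]
tool mm [-392.8   -6.   155. ] rows@38 12.0 [-32.7  -0.5  12.9]
az 0.0 t 0.74 5.645817147126309e-13
[ 0.5  -0.22  0.4 ] q [-0.87 -0.04  1.74  0.65  1.02 -2.67] err 0.0 maxdq 0.11
[ 0.4  -0.22  0.25] q [-1.07 -0.05  2.13  0.82  0.86 -3.11] err 0.015 maxdq 0.1
[ 0.36 -0.22  0.15] q [-1.03  0.05  2.24  0.78  0.67 -3.11] err 0.054 maxdq 0.05
[ 0.38 -0.05  0.1 ] q [-0.52  0.01  2.48  1.13  0.28 -3.11] err 0.0528 maxdq 0.11
[0.43752783 0.2150298  0.068     ] q [ 0.04  0.27  2.32  1.57  0.28 -3.11] err 0.0908 maxdq 0.07
[0.47251936 0.21425986 0.066     ] q [ 0.05  0.34  2.25  1.58  0.28 -3.11] err 0.0909 maxdq 0.04
[0.
[... 6124 characters left out ...]
   0.83 -3.11] err 0.0777 maxdq 0.04
[ 0.38 -0.05  0.1 ] q [-0.54 -0.01  2.47  1.07  0.33 -3.11] err 0.0777 maxdq 0.11
[0.43752783 0.2150298  0.068     ] q [ 0.05  0.26  2.31  1.52  0.28 -3.11] err 0.0793 maxdq 0.11
[0.47251936 0.21425986 0.066     ] q [ 0.05  0.32  2.24  1.52  0.28 -3.11] err 0.0793 maxdq 0.04
[0.45362411 0.26468772 0.066     ] q [ 0.15  0.33  2.24  1.59  0.28 -3.11] err 0.0947 maxdq 0.05
[0.47361927 0.26424776 0.066     ] q [ 0.14  0.36  2.2   1.59  0.28 -3.11] err 0.0942 maxdq 0.04
[0.45142429 0.16471192 0.066     ] q [-0.04  0.25  2.31  1.44  0.28 -3.11] err 0.0844 maxdq 0.06
[0.47141945 0.16427196 0.066     ] q [-0.04  0.29  2.27  1.45  0.28 -3.11] err 0.0665 maxdq 0.04
```

```bash
sed -i 's/^print(best)//' scan.py; python3 - <<'E'
from sim import *
from scan import D
for az in(-.02,.1):
 for t in(.68,.78):
  R=D(t,az,np.pi)
  q,e=ik(np.array([.75,.1,.5]),R,np.array([0,.7,.6,.1,1.2,1.6]));print('az',az,'t',t,e)
  for y in(-.22,):
   sim([[.5,y,.4],[.40,y,.25],[.36,y,.15],[.38,-.05,.10],ext(-115,0,68),ext(-80,0,66),ext(-100,50,66),ext(-80,50,66),ext(-100,-50,66),ext(-80,-50,66)],R,q)
E
```

```text
az -0.02 t 0.68 1.85642031489658e-08
[ 0.5  -0.22  0.4 ] q [-0.83 -0.02  1.69  0.56  1.04  0.58] err 0.0 maxdq 0.11
[ 0.4  -0.22  0.25] q [-1.09 -0.04  2.14  0.82  0.85  0.01] err 0.0 maxdq 0.12
[ 0.36 -0.22  0.15] q [-1.22  0.12  2.36  1.11  0.71 -0.52] err 0.0 maxdq 0.16
[ 0.38 -0.05  0.1 ] q [-0.66  0.18  2.63  2.11  0.45 -1.12] err 0.0 maxdq 0.28
[0.43752783 0.2150298  0.068     ] q [ 0.51  0.43  2.32  4.14  0.39 -2.11] err 0.0005 maxdq 0.3
[0.47251936 0.21425986 0.066     ] q [ 0.46  0.46  2.25  4.14  0.35 -2.16] err 0.0007 maxdq 0.03
[0.45362411 0.26468772 0.066     ] q [ 0.58  0.49  2.25  4.14  0.4  -2.06] err 0.0121 maxdq 0.06
[0.47361927 0.26424776 0.066     ] q [ 0.55  0.5   2.21  4.14  0.38 -2.09] err 0.0122 maxdq 0.04
[0.45142429 0.16471192 0.066     ] q [ 0.34  0.42  2.37  3.81  0.37 -1.92] err 0.0042 maxdq 0.23
[0.47141945 0.16427196 0.066     ] q [ 0.32  0.43  2.33  3.82  0.34 -1.96] err 0.0 maxdq 0.04
az -0.02 t 0.78 9.269847897912153e-12
[ 0.5  -0.22  0.4 ] q [-0.88 -0.05  1.78  0.7   0.97  0.44] err 0.0 maxdq 0.12
[ 0.4  -0.22  0.25] q [-1.16 -0.04  2.21  0.99  0.87
[... 1902 characters left out ...]
3  0.2   2.37  1.16  0.86 -0.79] err 0.0 maxdq 0.14
[ 0.38 -0.05  0.1 ] q [-0.87  0.29  2.7   2.02  0.7  -1.37] err 0.0005 maxdq 0.22
[0.43752783 0.2150298  0.068     ] q [ 0.47  0.47  2.42  3.65  0.55 -1.74] err 0.0031 maxdq 0.26
[0.47251936 0.21425986 0.066     ] q [ 0.42  0.49  2.35  3.61  0.51 -1.76] err 0.0 maxdq 0.03
[0.45362411 0.26468772 0.066     ] q [ 0.58  0.51  2.3   3.89  0.5  -1.9 ] err 0.0 maxdq 0.14
[0.47361927 0.26424776 0.066     ] q [ 0.55  0.52  2.26  3.88  0.47 -1.92] err 0.0 maxdq 0.04
[0.45142429 0.16471192 0.066     ] q [ 0.28  0.47  2.47  3.37  0.59 -1.63] err 0.0 maxdq 0.17
[0.47141945 0.16427196 0.066     ] q [ 0.26  0.48  2.43  3.35  0.55 -1.64] err 0.0 maxdq 0.05
```

>>> step_arm(commands=[{"translation": [-20, 0, -28], "roll": 0}, {"translation": [-20, 0, -28], "roll": 0}, {"translation": [-20, 0, -28], "roll": 0}, {"translation": [-20, 0, -28], "roll": 0}, {"translation": [-20, 0, -28], "roll": 0}, {"translation": [-20, 0, -28], "roll": 0}, {"translation": [-20, 0, -28], "roll": 0}, {"translation": [-20, 0, -28], "roll": 0}, {"translation": [-33, -2, 13], "roll": 0}, {"translation": [-33, -2, 13], "roll": 0}, {"translation": [-33, -2, 13], "roll": 0}, {"translation": [-33, -2, 13], "roll": 0}, {"translation": [-33, -2, 13], "roll": 0}, {"translation": [-33, -2, 13], "roll": 0}, {"translation": [-33, -2, 13], "roll": 0}, {"translation": [-33, -2, 13], "roll": 0}, {"translation": [-33, -2, 13], "roll": 0}, {"translation": [-33, -2, 13], "roll": 0}, {"translation": [-36, 0, 0], "roll": 0}, {"translation": [-36, 0, 0], "roll": 0}])

```text
time: 9.13
tool_pos: [0.8333, 0.1814, 0.5218]
tool_rot: [3.128, 0.621, 3.111]
contact_force: [1.6, -0.6, 1.6]
opening: 0.0004
grip_force: 0.0
```

```bash
python3 -c "
from h import *
go()"
```

```text
t 9.1333 p [0.8333 0.1814 0.5218] rot [3.128 0.621 3.111] ext [ 0.2814 -0.0249  0.5218] F [ 1.6 -0.6  1.6] q [ 0.16  0.7   0.28 -0.1   1.54 -1.41]
```

>>> step_arm(commands=[{"translation": [-36, 0, -20], "roll": 0}, {"translation": [-36, 0, -20], "roll": 0}, {"translation": [-36, 0, -20], "roll": 0}, {"translation": [-36, 0, -20], "roll": 0}, {"translation": [-36, 0, -20], "roll": 0}, {"translation": [-36, 0, -20], "roll": 0}, {"translation": [-36, 0, -20], "roll": 0}])

```text
time: 9.72
tool_pos: [0.8073, 0.1423, 0.6543]
tool_rot: [3.091, 0.78, 3.105]
contact_force: [0.6, -0.6, 0.3]
opening: 0.0003
grip_force: 0.0
```

```bash
python3 -c "
from h import *
go()"
```

```text
t 9.7167 p [0.8073 0.1423 0.6543] rot [3.091 0.78  3.105] ext [ 0.2562 -0.0646  0.6543] F [ 0.6 -0.6  0.3] q [ 0.1   0.67  0.04 -0.05  1.66 -1.48]
```

>>> step_arm(commands=[{"translation": [10, 0, 0], "roll": 0.12}, {"translation": [10, 0, 0], "roll": 0.12}, {"translation": [10, 0, 0], "roll": 0.12}, {"translation": [0, 0, 0], "roll": 0.125}, {"translation": [0, 0, 0], "roll": 0.125}, {"translation": [0, 0, 0], "roll": 0.125}, {"translation": [0, 0, 0], "roll": 0.125}, {"translation": [0, 0, 0], "roll": 0.125}, {"translation": [0, 0, 0], "roll": 0.125}, {"translation": [0, 0, 0], "roll": 0.125}, {"translation": [0, 0, 0], "roll": 0.125}, {"translation": [0, 0, 0], "roll": 0.125}, {"translation": [0, 0, 0], "roll": 0.125}, {"translation": [0, 0, 0], "roll": 0.125}, {"translation": [0, 0, 0], "roll": 0.125}, {"translation": [0, 0, 0], "roll": 0.125}, {"translation": [0, 0, 0], "roll": 0.125}, {"translation": [0, 0, 0], "roll": 0.125}, {"translation": [0, 0, 0], "roll": 0.125}, {"translation": [0, 0, 0], "roll": 0.125}])

```text
time: 11.38
tool_pos: [0.7871, 0.1469, 0.6316]
tool_rot: [2.634, -0.618, 0.799]
contact_force: [0.2, -0.4, -0.6]
opening: 0.0003
grip_force: 0.0
```

>>> step_arm(commands=[{"translation": [0, 0, 0], "roll": 0.125}, {"translation": [0, 0, 0], "roll": 0.125}, {"translation": [0, 0, 0], "roll": 0.125}, {"translation": [0, 0, 0], "roll": 0.125}, {"translation": [0, 0, 0], "roll": 0.125}])

```text
time: 11.8
tool_pos: [0.7871, 0.1469, 0.6316]
tool_rot: [-3.117, -0.778, -0.001]
contact_force: [0.4, -0.1, 0.2]
opening: 0.0002
grip_force: 0.0
```

```bash
python3 - <<'E'
from sim import *
o=observe();R=Ro.from_euler('xyz',o['tool_rot']);print(R.as_matrix().round(3))
W=[[.5,-.22,.4],[.40,-.22,.25],[.36,-.22,.15],[.38,-.05,.10],ext(-118,0,68),ext(-100,0,66)]
go(*W)
sim(W+[ext(-80,0,66),ext(-80,50,66),ext(-80,-50,66)],R,o['qpos'])
print('alt');W=[[.5,-.22,.4],[.40,-.2,.2],[.40,-.05,.12],ext(-118,0,68)]
go(*W)
sim(W,R,o['qpos'])
E
```

```text
[[ 0.713  0.016  0.701]
 [-0.001 -1.     0.024]
 [ 0.702 -0.018 -0.712]]
t 11.8 p [0.7871 0.1469 0.6316] rot [-3.117e+00 -7.780e-01 -1.000e-03] ext [ 0.236  -0.0604  0.6316] F [ 0.4 -0.1  0.2] q [ 0.11  0.51  0.41 -0.05  1.44  1.66]
tool mm [-366.7  366.3  -45.2] rows@38 14.0 [-26.2  26.2  -3.2]
tool mm [-176.5    1.    36.7] rows@38 5.0 [-35.3   0.2   7.3]
tool mm [-98.7   1.1  43.2] rows@38 3.0 [-32.9   0.4  14.4]
tool mm [ -21.  -168.7   53.7] rows@38 5.0 [ -4.2 -33.7  10.7]
tool mm [  16.1 -263.6   67.4] rows@38 8.0 [  2.  -32.9   8.4]
tool mm [11.4  0.7 14. ] rows@38 1.0 [11.4  0.7 14. ]
[ 0.5  -0.22  0.4 ] q [-0.91 -0.04  1.75  0.72  1.04  0.4 ] err 0.0 maxdq 0.2
[ 0.4  -0.22  0.25] q [-1.19 -0.02  2.18  0.96  0.93 -0.21] err 0.0 maxdq 0.12
[ 0.36 -0.22  0.15] q [-1.33  0.17  2.39  1.19  0.83 -0.73] err 0.0 maxdq 0.15
[ 0.38 -0.05  0.1 ] q [-0.86  0.26  2.7   2.07  0.67 -1.31] err 0.0023 maxdq 0.2
[0.43452855 0.21509579 0.068     ] q [ 0.49  0.47  2.41  3.76  0.56 -1.75] err 0.0046 maxdq 0.27
[0.4525242  0.21469982 0.066     ] q [ 0.46  0.49  2.38  3.74  0.54 -1.76] err 0.0 max
[... 333 characters left out ...]
.117e+00 -7.780e-01 -1.000e-03] ext [ 0.236  -0.0604  0.6316] F [ 0.4 -0.1  0.2] q [ 0.11  0.51  0.41 -0.05  1.44  1.66]
tool mm [-366.7  366.3  -45.2] rows@38 14.0 [-26.2  26.2  -3.2]
tool mm [-211.6  -18.1   72.8] rows@38 6.0 [-35.3  -3.   12.1]
tool mm [ -56.3 -148.5   60.6] rows@38 5.0 [-11.3 -29.7  12.1]
tool mm [ -12.1 -263.5   67.6] rows@38 8.0 [ -1.5 -32.9   8.4]
[ 0.5  -0.22  0.4 ] q [-0.91 -0.04  1.75  0.72  1.04  0.4 ] err 0.0 maxdq 0.2
[ 0.4 -0.2  0.2] q [-1.16  0.05  2.3   1.11  0.82 -0.41] err 0.0 maxdq 0.15
[ 0.4  -0.05  0.12] q [-0.78  0.17  2.63  1.98  0.59 -1.1 ] err 0.0 maxdq 0.29
[0.43452855 0.21509579 0.068     ] q [ 0.49  0.47  2.41  3.76  0.56 -1.75] err 0.0 maxdq 0.28
```

>>> step_arm(commands=[{"translation": [-26, 26, -3], "roll": 0}, {"translation": [-26, 26, -3], "roll": 0}, {"translation": [-26, 26, -3], "roll": 0}, {"translation": [-26, 26, -3], "roll": 0}, {"translation": [-26, 26, -3], "roll": 0}, {"translation": [-26, 26, -3], "roll": 0}, {"translation": [-26, 26, -3], "roll": 0}, {"translation": [-26, 26, -3], "roll": 0}, {"translation": [-26, 26, -3], "roll": 0}, {"translation": [-26, 26, -3], "roll": 0}, {"translation": [-26, 26, -4], "roll": 0}, {"translation": [-26, 26, -4], "roll": 0}, {"translation": [-26, 26, -4], "roll": 0}, {"translation": [-26, 26, -4], "roll": 0}, {"translation": [-35, -3, 12], "roll": 0}, {"translation": [-35, -3, 12], "roll": 0}, {"translation": [-35, -3, 12], "roll": 0}, {"translation": [-35, -3, 12], "roll": 0}, {"translation": [-35, -3, 12], "roll": 0}, {"translation": [-35, -3, 12], "roll": 0}])

```text
time: 13.47
tool_pos: [0.4052, -0.1986, 0.208]
tool_rot: [-3.134, -0.775, 0.014]
contact_force: [0.9, 0.5, -0.0]
opening: 0.0004
grip_force: 0.0
```

```bash
python3 - <<'E'
from sim import *
o=observe();R=Ro.from_euler('xyz',o['tool_rot'])
W=[[.40,-.2,.2],[.40,-.05,.12],ext(-118,0,68),ext(-100,0,66)]
go(*W)
sim(W,R,o['qpos'],.018)
E
```

```text
t 13.4667 p [ 0.4052 -0.1986  0.208 ] rot [-3.134 -0.775  0.014] ext [-0.1382 -0.4143  0.208 ] F [ 0.9  0.5 -0. ] q [-1.12  0.04  2.29  1.1   0.8  -0.37]
tool mm [-9.3  1.3  2. ] rows@38 1.0 [-9.3  1.3  2. ]
tool mm [ -54.5 -149.5   59.8] rows@38 5.0 [-10.9 -29.9  12. ]
tool mm [  -9.1 -264.1   65.9] rows@38 8.0 [ -1.1 -33.    8.2]
tool mm [11.5  0.8 14. ] rows@38 1.0 [11.5  0.8 14. ]
[ 0.4 -0.2  0.2] q [-1.14  0.05  2.31  1.12  0.8  -0.42] err 0.0 maxdq 0.05
[ 0.4  -0.05  0.12] q [-0.73  0.18  2.63  2.04  0.57 -1.13] err 0.0 maxdq 0.16
[0.43452855 0.21509579 0.068     ] q [ 0.51  0.47  2.4   3.82  0.55 -1.81] err 0.0 maxdq 0.14
[0.4525242  0.21469982 0.066     ] q [ 0.48  0.49  2.37  3.8   0.53 -1.82] err 0.0 maxdq 0.02
```

>>> step_arm(commands=[{"translation": [-7, -16.5, 7], "roll": 0}, {"translation": [-7, -16.5, 7], "roll": 0}, {"translation": [-7, -16.5, 7], "roll": 0}, {"translation": [-7, -16.5, 7], "roll": 0}, {"translation": [-7, -16.5, 7], "roll": 0}, {"translation": [-7, -16.5, 7], "roll": 0}, {"translation": [-7, -16.5, 7], "roll": 0}, {"translation": [-7, -16.5, 7], "roll": 0}, {"translation": [-7, -16.5, 7], "roll": 0}, {"translation": [0, -19, 3], "roll": 0}, {"translation": [0, -19, 3], "roll": 0}, {"translation": [0, -19, 3], "roll": 0}, {"translation": [0, -19, 3], "roll": 0}, {"translation": [0, -19, 3], "roll": 0}, {"translation": [0, -19, 3], "roll": 0}, {"translation": [0, -19, 3], "roll": 0}, {"translation": [0, -19, 3], "roll": 0}])

```text
time: 14.88
tool_pos: [0.4164, 0.1052, 0.1064]
tool_rot: [-3.123, -0.777, 0.007]
contact_force: [0.1, -0.8, -0.8]
opening: 0.0007
grip_force: 0.0
```

```bash
python3 - <<'E'
from sim import *
o=observe();R=Ro.from_euler('xyz',o['tool_rot'])
W=[ext(-115,0,68),ext(-100,0,64)]
go(*W)
sim(W,R,o['qpos'],.018)
E
```

```text
t 14.8833 p [0.4164 0.1052 0.1064] rot [-3.123 -0.777  0.007] ext [-0.1337 -0.1103  0.1064] F [ 0.1 -0.8 -0.8] q [ 0.11  0.28  2.57  3.25  0.49 -1.6 ]
tool mm [ -11.3 -108.9   44.8] rows@38 4.0 [ -2.8 -27.2  11.2]
tool mm [ 7.9  0.7 13.4] rows@38 1.0 [ 7.9  0.7 13.4]
[0.43752783 0.2150298  0.068     ] q [ 0.51  0.48  2.4   3.8   0.55 -1.79] err 0.0 maxdq 0.1
[0.4525242  0.21469982 0.064     ] q [ 0.48  0.49  2.37  3.78  0.54 -1.79] err 0.0 maxdq 0.03
```

```bash
python3 - <<'E'
from sim import *
go(ext(-100,-40,64),ext(-76.5-3,-40,64))
print((Ro.from_euler('xyz',observe()['tool_rot']).inv()*Ro.from_euler('z',EY)).as_matrix().round(3))
E
```

```text
t 14.8833 p [0.4164 0.1052 0.1064] rot [-3.123 -0.777  0.007] ext [-0.1337 -0.1103  0.1064] F [ 0.1 -0.8 -0.8] q [ 0.11  0.28  2.57  3.25  0.49 -1.6 ]
tool mm [ -4.2 -68.2  56.6] rows@38 3.0 [ -1.4 -22.7  18.9]
tool mm [14.6  0.9 14.4] rows@38 1.0 [14.6  0.9 14.4]
[[ 0.713  0.021  0.701]
 [ 0.042 -0.999 -0.013]
 [ 0.7    0.039 -0.713]]
```

>>> step_arm(commands=[{"translation": [-1, -13.6, 11.3], "roll": 0}, {"translation": [-1, -13.6, 11.3], "roll": 0}, {"translation": [-1, -13.6, 11.3], "roll": 0}, {"translation": [-1, -13.6, 11.3], "roll": 0}, {"translation": [-1, -13.6, 11.3], "roll": 0}, {"translation": [0, 0, 0], "roll": 0}, {"translation": [1.8, 0.1, 1.8], "roll": 0}, {"translation": [1.8, 0.1, 1.8], "roll": 0}, {"translation": [1.8, 0.1, 1.8], "roll": 0}, {"translation": [1.8, 0.1, 1.8], "roll": 0}, {"translation": [1.8, 0.1, 1.8], "roll": 0}, {"translation": [1.8, 0.1, 1.8], "roll": 0}, {"translation": [0, 0, 0], "roll": 0}])

```text
time: 15.97
tool_pos: [0.4658, 0.1728, 0.0617]
tool_rot: [-3.124, -0.774, 0.007]
contact_force: [0.3, 0.5, 0.2]
opening: 0.0002
grip_force: 0.0
```

```bash
python3 - <<'E'
from sim import *
go(ext(-81,-40,64))
E
```

```text
t 15.9667 p [0.4658 0.1728 0.0617] rot [-3.124 -0.774  0.007] ext [-0.0858 -0.0415  0.0617] F [0.3 0.5 0.2] q [ 0.33  0.49  2.41  3.55  0.55 -1.69]
tool mm [ 5.  -1.4  1.8] rows@38 1.0 [ 5.  -1.4  1.8]
```

>>> step_arm(commands=[{"translation": [1.5, 0, 1.3], "roll": 0}, {"translation": [1.5, 0, 1.3], "roll": 0}, {"translation": [1.5, 0, 1.3], "roll": 0}, {"translation": [0, 0, 0], "roll": 0}])

```text
time: 16.3
tool_pos: [0.4707, 0.1732, 0.0614]
tool_rot: [-3.124, -0.771, 0.009]
contact_force: [-2.0, -0.1, 0.4]
opening: 0.0006
grip_force: 1.1
```

>>> step_arm(commands=[{"translation": [0.8, 0, 0.7], "roll": 0}, {"translation": [0.8, 0, 0.7], "roll": 0}, {"translation": [0, 0, 0], "roll": 0}])

```text
time: 16.55
tool_pos: [0.4728, 0.1733, 0.0615]
tool_rot: [-3.124, -0.772, 0.009]
contact_force: [-5.2, 0.2, 0.3]
opening: 0.0004
grip_force: 1.8
```

```bash
python3 - <<'E'
from sim import *
go()
im=read_camera('scene')
print(search_frame('scene','cassette_lip'))
import cv2;cv2.imwrite('pics/s2.png',im[180:440,320:600,::-1])
E
```

```text
t 16.55 p [0.4728 0.1733 0.0615] rot [-3.124 -0.772  0.009] ext [-0.0789 -0.041   0.0615] F [-5.2  0.2  0.3] q [ 0.33  0.49  2.39  3.55  0.53 -1.7 ]
[{'at': [0.5344, 0.2223, 0.1031], 'confidence': 0.85}]
```

>>> step_arm(commands=[{"translation": [0.8, 0, 0.7], "roll": 0}, {"translation": [0.8, 0, 0.7], "roll": 0}, {"translation": [0, 0, 0], "roll": 0}])

```text
time: 16.9
tool_pos: [0.4741, 0.1732, 0.0613]
tool_rot: [-3.125, -0.77, 0.009]
contact_force: [-9.8, -0.4, 2.9]
opening: 0.0002
grip_force: 4.2
```

```bash
python3 - <<'E'
from sim import *
go()
im=read_camera('scene')
import cv2;cv2.imwrite('pics/s2.png',cv2.resize(im[200:400,330:580,::-1],None,fx=3,fy=3))
E
```

```text
t 16.9 p [0.4741 0.1732 0.0613] rot [-3.125 -0.77   0.009] ext [-0.0776 -0.041   0.0613] F [-9.8 -0.4  2.9] q [ 0.33  0.49  2.39  3.55  0.53 -1.7 ]
```

View pics/s2.png

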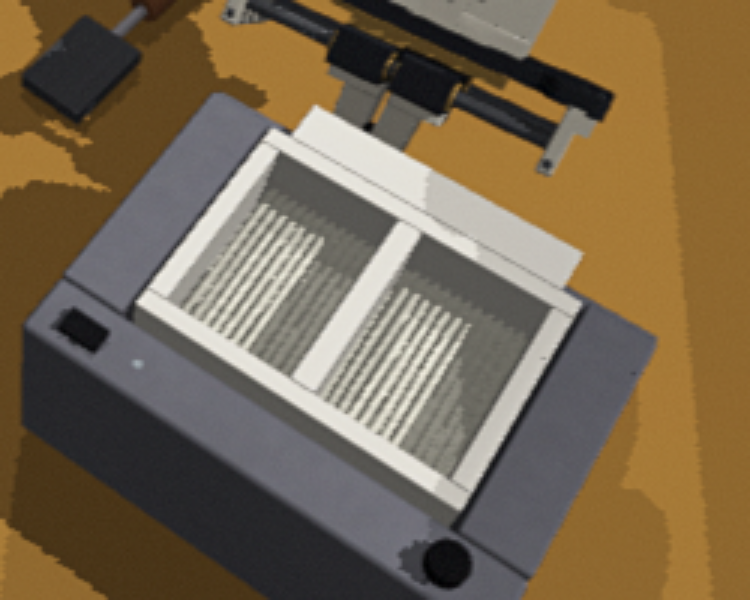

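The picture shows the lip (about (430,190)) still down, so that was the bare face, touched at TCP x of about -79 mm. Next probe is 20 mm further along.

>>> step_arm(commands=[{"translation": [-10.7, -0.6, -10.5], "roll": 0}, {"translation": [0.4, -20, 0.8], "roll": 0}, {"translation": [0, 0, 0], "roll": 0}, {"translation": [1.4, 0.1, 1.4], "roll": 0}, {"translation": [1.4, 0.1, 1.4], "roll": 0}, {"translation": [1.4, 0.1, 1.4], "roll": 0}, {"translation": [1.4, 0.1, 1.4], "roll": 0}, {"translation": [0, 0, 0], "roll": 0}])

```text
time: 17.62
tool_pos: [0.469, 0.1931, 0.0619]
tool_rot: [-3.124, -0.773, 0.008]
contact_force: [-3.2, 3.0, 1.5]
opening: 0.0004
grip_force: 1.7
```

```bash
python3 -c "
from h import *
go()"
```

```text
t 17.6167 p [0.469  0.1931 0.0619] rot [-3.124 -0.773  0.008] ext [-0.0831 -0.0212  0.0619] F [-3.2  3.   1.5] q [ 0.39  0.5   2.37  3.66  0.52 -1.74]
```

>>> step_arm(commands=[{"translation": [0.8, 0, 0.7], "roll": 0}, {"translation": [0.8, 0, 0.7], "roll": 0}, {"translation": [0, 0, 0], "roll": 0}])

```text
time: 17.87
tool_pos: [0.4706, 0.1929, 0.0616]
tool_rot: [-3.124, -0.772, 0.008]
contact_force: [-3.7, 0.1, -0.0]
opening: 0.0005
grip_force: 2.0
```

```bash
python3 - <<'E'
from h import *
go()
import cv2
im=read_camera('scene')
a=cv2.imread('pics/s2.png'); b=cv2.resize(im[200:400,330:580,::-1],None,fx=3,fy=3); cv2.imwrite('pics/s3.png',b)
d=np.abs(a.astype(int)-b).sum(2)[100:300,420:600]; print('lip diff',d.mean())
E
```

```text
t 17.8667 p [0.4706 0.1929 0.0616] rot [-3.124 -0.772  0.008] ext [-0.0814 -0.0214  0.0616] F [-3.7  0.1 -0. ] q [ 0.39  0.5   2.37  3.66  0.52 -1.75]
lip diff 66.16388888888889
```

View pics/s3.png

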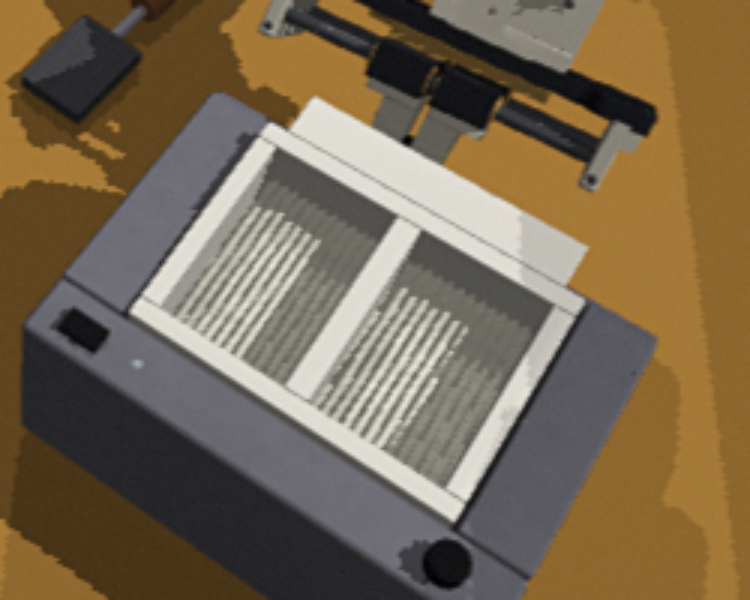

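```bash
cat > lean.py <<'E'
from h import *
g=get_calibration("scene");K=g["camera_matrix"];T=g["world_from_camera"]
def px(w):
    p=(w-T[:3,3])@T[:3,:3]; return (np.array([K[0,0]*p[0]/-p[2]+K[0,2],K[1,1]*p[1]/p[2]+K[1,2]])-[330,200])*3
for th in(0,.055,.1):
    c,s=np.cos(th),np.sin(th)
    for P in([-84,-70,120],[-84,70,120],[60,-80,120],[60,80,120]):
        x,z=P[0]-60,P[2]-76
        print(th,px(ext(60+c*x+s*z,P[1],76-s*x+c*z)).round(0),end=' ')
    print()
E
python3 lean.py
```

```text
0 [308. 101.] 0 [577. 248.] 0 [129. 300.] 0 [455. 507.] 
0.055 [308.  96.] 0.055 [580. 243.] 0.055 [126. 304.] 0.055 [453. 512.] 
0.1 [307.  91.] 0.1 [582. 240.] 0.1 [124. 307.] 0.1 [450. 516.]
```

The picture shows the lip corner moved from (318,107) to (315,97) and the back top edge shifted. That matches a lean of about 0.1 rad, so the catch has let go. Next I'll plan how to stand the tool upright again.

```bash
cat > unt.py <<'E'
from sim import *
def push(q,d,n,w,world=False):
    for k in range(n):
        p,A=fk(q,L,sg); t=p+(np.array(d)/1e3 if world else A.apply(np.array(d)/1e3))
        q,e=ik(t,A,q,w=w,m=0.)
    return q
tilt=lambda q:np.arctan2(fk(q,L,sg)[1].as_matrix()[0,2],-fk(q,L,sg)[1].as_matrix()[2,2])
E
python3 - <<'E'
from unt import *
for w in(.05,.1,.2,.3,.6,1):
    q=push(np.array([-.112,.926,.041,.038,1.835,-1.644]),[-36,0,-20],13,w); print(w,round(tilt(q),3),fk(q,L,sg)[0].round(3),'real .679 [.829 -.012 .604]')
o=observe();R=Ro.from_euler('xyz',o['tool_rot'])
q0,e=ik(np.array([.5,.0,.4]),R,np.array([-.3,0,1.7,.3,1.,1.2]));print(e,q0.round(2))
for w in (.1,.3):
 for st in([.45,0,.3],[.40,0,.3],[.40,0,.45],[.35,0,.5]):
  q1,e=ik(np.array(st),R,q0)
  for d in([0,0,-36],[-36,0,0],[-25,0,-25],[-25,0,25],[25,0,-25],[0,0,36]):
   q=push(q1,d,15,w,True); p=fk(q,L,sg)[0]; print(w,st,d,'tilt',round(tilt(q),2),p.round(2),q.round(2))
E
```

```text
0.05 1.555 [ 0.893 -0.015  0.897] real .679 [.829 -.012 .604]
0.1 1.495 [ 0.89  -0.015  0.88 ] real .679 [.829 -.012 .604]
0.2 1.311 [ 0.881 -0.015  0.822] real .679 [.829 -.012 .604]
0.3 1.109 [ 0.868 -0.014  0.753] real .679 [.829 -.012 .604]
0.6 0.689 [ 0.831 -0.013  0.606] real .679 [.829 -.012 .604]
1 0.488 [ 0.808 -0.013  0.539] real .679 [.829 -.012 .604]
2.8675394212460983e-11 [-0.3  -0.21  1.9   0.35  0.74  1.08]
0.1 [0.45, 0, 0.3] [0, 0, -36] tilt 0.77 [ 0.45 -0.   -0.24] [-0.38  1.55  2.35  2.86  1.48 -1.83]
0.1 [0.45, 0, 0.3] [-36, 0, 0] tilt 0.29 [-0.07 -0.02  0.3 ] [-2.53 -0.22  2.11 -0.34  1.81 -1.17]
0.1 [0.45, 0, 0.3] [-25, 0, -25] tilt -0.36 [ 0.1  -0.01 -0.04] [-0.73  0.67  2.63 -0.15  0.28  0.93]
0.1 [0.45, 0, 0.3] [-25, 0, 25] tilt 0.06 [ 0.1  -0.01  0.67] [-1.47 -0.38  0.97  0.16  2.66  0.12]
0.1 [0.45, 0, 0.3] [25, 0, -25] tilt 0.78 [ 0.82 -0.   -0.07] [-0.18  1.01  1.55  2.22  0.28 -0.81]
0.1 [0.45, 0, 0.3] [0, 0, 36] tilt 0.77 [ 0.45 -0.    0.84] [-0.38  0.08  0.26  0.32  2.05  1.44]
0.1 [0.4, 0, 0.3] [0, 0, -36] tilt 0.68 [ 0.4  -0.   -0.24] [-0.43  1.58  2.
[... 3380 characters left out ...]
8  0.39]
0.3 [0.4, 0, 0.45] [0, 0, 36] tilt 0.98 [0.39 0.   0.92] [-0.72  0.04  0.04  0.72  2.1   1.52]
0.3 [0.35, 0, 0.5] [0, 0, -36] tilt 0.62 [ 0.39 -0.   -0.02] [-0.44  0.78  2.7   2.79  0.93 -1.74]
0.3 [0.35, 0, 0.5] [-36, 0, 0] tilt 0.45 [-0.08 -0.11  0.5 ] [-2.53 -0.14  1.49 -0.16  2.39 -1.21]
0.3 [0.35, 0, 0.5] [-25, 0, -25] tilt 0.52 [ 0.06 -0.07  0.13] [-2.53 -0.04  2.56  0.05  1.2  -1.1 ]
0.3 [0.35, 0, 0.5] [-25, 0, 25] tilt 0.54 [ 0.17 -0.06  0.83] [-2.46 -0.    0.04  2.64  2.63  1.69]
0.3 [0.35, 0, 0.5] [25, 0, -25] tilt 0.71 [ 0.73 -0.01  0.13] [-0.21  0.54  1.75  0.98  0.28  0.44]
0.3 [0.35, 0, 0.5] [0, 0, 36] tilt 1.04 [ 0.35 -0.    0.95] [-1.71 -0.07  0.04  1.77  2.1   1.62]
```

>>> step_arm(commands=[{"translation": [-14, 0, -14], "roll": 0}, {"translation": [-14, 0, -14], "roll": 0}])

```text
time: 18.08
tool_pos: [0.4323, 0.1924, 0.0631]
tool_rot: [-3.123, -0.776, 0.006]
contact_force: [-0.9, 0.8, -0.2]
opening: 0.0007
grip_force: 0.0
```

```bash
cat > srch.py <<'E'
from unt import *
import itertools,sys
from multiprocessing import Pool
R=Ro.from_euler('xyz',[-3.123,-.776,.006])
ang=lambda A:np.arccos(-A.as_matrix()[2,2])
def run(a):
    st,d,seed=a
    q,e=ik(np.array(st),R,np.array(seed),m=.02)
    if e>1e-3: return None
    q0=q;best=(9,)
    for k in range(20):
        p,A=fk(q,L,sg); t=p+np.array(d)*.036
        qn,e=ik(t,A,q,w=.6,m=0.)
        if np.abs(qn-q).max()>.3: break
        q=qn;p,A=fk(q,L,sg)
        if p[2]<.17 or np.hypot(*p[:2])<.2: break
        v=ang(A)
        if v<best[0]: best=(v,k+1,p.round(3).tolist(),q.round(2).tolist())
    return (best[0],st,d,q0.round(2).tolist(),best[1:]) if best[0]<9 else None
if __name__=='__main__':
    sts=[(r*np.cos(a),r*np.sin(a),z) for r in(.35,.5,.7) for a in(-1.2,-.6,0,.6,1.2,2.,-2.) for z in(.25,.45,.65)]
    ds=[np.array(x)/np.linalg.norm(x) for x in itertools.product((-1,0,1),repeat=3) if any(x)]
    J=[(s,d.round(2).tolist(),[np.arctan2(s[1],s[0]),.1,1.7,.3,1.,1.]) for s in sts for d in ds]
    with Pool() as P: o=[r for r in P.map(run,J,chunksize=8) if r]
    o.sort(key=lambda r:r[0])
    for r in o[:14]: print(round(r[0],2),np.round(r[1],2),r[2],r[3],r[4])
E
time OMP_NUM_THREADS=1 timeout 400 python3 srch.py
```

```text
0.46 [0.25 0.65 0.45] [-0.58, -0.58, -0.58] [1.41, 0.54, 0.86, -0.76, 1.56, 2.9] (20, [0.044, 0.273, 0.221], [1.64, -0.05, 2.12, -0.49, 1.18, 3.11])
0.47 [0.18 0.47 0.45] [-0.71, 0.0, -0.71] [1.5, 0.15, 1.42, -0.77, 1.5, 3.08] (19, [-0.089, 0.556, 0.177], [1.83, 0.59, 1.36, -0.44, 1.4, 3.11])
0.48 [0.29 0.2  0.45] [-0.58, 0.58, -0.58] [0.85, -0.4, 1.88, -0.6, 1.14, 2.51] (20, [0.044, 0.611, 0.183], [1.62, 0.57, 1.38, -0.51, 1.24, 3.11])
0.5 [0.29 0.2  0.25] [-0.58, 0.58, -0.58] [0.84, -0.22, 2.35, -0.97, 0.67, 3.09] (11, [0.177, 0.348, 0.177], [1.24, 0.08, 2.16, -0.65, 0.76, 3.11])
0.53 [0.58 0.4  0.25] [-1.0, 0.0, 0.0] [0.68, 0.41, 1.63, -0.83, 0.61, 2.82] (20, [0.012, 0.39, 0.387], [1.75, 0.05, 1.57, -0.52, 1.59, 3.11])
0.53 [0.41 0.28 0.45] [-0.71, 0.0, -0.71] [0.74, -0.11, 1.69, -0.57, 1.0, 2.47] (16, [0.141, 0.197, 0.17], [1.2, -0.24, 2.48, -0.7, 0.73, 3.11])
0.53 [0.41 0.28 0.65] [-0.71, 0.0, -0.71] [0.74, -0.05, 1.1, -0.47, 1.46, 2.19] (20, [0.101, 0.237, 0.253], [1.49, -0.24, 2.2, -0.58, 1.14, 3.11])
0.53 [0.13 0.33 0.65] [-0.71, 0.0, 0.71] [1.64, -0.05, 1.1, -0.86, 1.96, 2.8
[... 305 characters left out ...]
, [-0.465, -0.506, 0.279], [-2.53, 1.12, 0.04, 0.35, 2.45, -0.79])
0.56 [0.29 0.2  0.25] [-0.71, 0.71, 0.0] [0.84, -0.22, 2.35, -0.97, 0.67, 3.09] (20, [-0.094, 0.679, 0.369], [1.84, 0.71, 0.66, -0.58, 1.84, 3.09])
0.56 [0.18 0.47 0.45] [-0.58, -0.58, -0.58] [1.5, 0.15, 1.42, -0.77, 1.5, 3.08] (13, [0.086, 0.184, 0.296], [1.62, -0.37, 2.17, -0.58, 1.37, 3.11])
0.56 [-0.21 -0.45  0.25] [-1.0, 0.0, 0.0] [-2.44, 0.59, 1.3, 0.47, 1.87, -0.9] (18, [-0.49, -0.522, 0.176], [-2.53, 1.25, 0.04, 0.31, 2.36, -0.85])
0.57 [0.58 0.4  0.45] [-0.71, 0.0, -0.71] [0.68, 0.28, 1.26, -0.53, 1.01, 2.39] (15, [0.264, 0.382, 0.176], [1.12, 0.22, 2.03, -0.76, 0.75, 3.11])
real	1m25.831s
user	5m33.957s
sys	0m0.196s
```

```bash
cat > u2.py <<'E'
from unt import *
o=observe();R=Ro.from_euler('xyz',o['tool_rot'])
W=[[.415,.105,.105],[.40,-.05,.12],[.40,-.2,.2],[.5,-.15,.35],[.52,.075,.36]]
go(*W)
q=sim(W,R,o['qpos'],.018)
def desc(q,d,n,zmin=.06):
    for k in range(n):
        p,A=fk(q,L,sg); qn,e=ik(p+np.array(d)/1e3,A,q,w=.6,m=0.)
        if fk(qn,L,sg)[0][2]<zmin: break
        q=qn
    p,A=fk(q,L,sg);M=A.as_matrix();print(d,k,'p',p.round(3),'tilt',round(tilt(q),3),'lat',M[1,2].round(3),'toolx',M[:,0].round(2),'q',q.round(2));return q
for x0,y0 in((.42,.075),(.38,.075),(.34,.075),(.38,.03),(.38,.12)):
    q1=sim([[x0,y0,.36]],R,q)
    a=desc(q1,[0,0,-30],15); b=desc(a,[-30,0,0],4); desc(q1,[-15,0,-26],15);
E
python3 u2.py
```

```text
t 18.0833 p [0.4323 0.1924 0.0631] rot [-3.123 -0.776  0.006] ext [-0.1198 -0.0228  0.0631] F [-0.9  0.8 -0.2] q [ 0.45  0.48  2.45  3.67  0.59 -1.7 ]
tool mm [ 16.6  86.4 -44. ] rows@38 3.0 [  5.5  28.8 -14.7]
tool mm [ -0.8 154.5 -24.7] rows@38 5.0 [-0.2 30.9 -4.9]
tool mm [ 55.4 148.9 -60.5] rows@38 5.0 [ 11.1  29.8 -12.1]
tool mm [176.6 -50.1 -35.9] rows@38 5.0 [ 35.3 -10.   -7.2]
tool mm [  22.2 -224.7   12. ] rows@38 6.0 [  3.7 -37.5   2. ]
[0.415 0.105 0.105] q [ 0.11  0.28  2.58  3.26  0.49 -1.6 ] err 0.0 maxdq 0.09
[ 0.4  -0.05  0.12] q [-0.73  0.18  2.63  2.04  0.57 -1.13] err 0.0 maxdq 0.14
[ 0.4 -0.2  0.2] q [-1.15  0.05  2.31  1.12  0.8  -0.42] err 0.0 maxdq 0.15
[ 0.5  -0.15  0.35] q [-0.76 -0.08  1.94  0.74  0.83  0.41] err 0.0 maxdq 0.08
[0.52  0.075 0.36 ] q [-0.03 -0.12  1.95  0.08  0.54  1.47] err 0.0 maxdq 0.11
[0.42  0.075 0.36 ] q [-0.04 -0.35  2.1   0.09  0.62  1.46] err 0.0 maxdq 0.08
[0, 0, -30] 11 p [0.406 0.042 0.067] tilt 0.741 lat 0.073 toolx [0.74 0.01 0.68] q [-0.31  0.43  2.68  2.71  0.72 -1.48]
[-30, 0, 0] 3 p [0.347 0.052 0.108] tilt 0.676 lat 0.065 
[... 1256 characters left out ...]
0.74 -1.54]
[-30, 0, 0] 3 p [0.342 0.044 0.116] tilt 0.689 lat 0.012 toolx [0.77 0.01 0.64] q [-0.27  0.03  2.7   2.53  0.32 -1.2 ]
[-15, 0, -26] 14 p [0.207 0.071 0.155] tilt 0.637 lat -0.013 toolx [0.8  0.   0.59] q [-0.4  -0.77  2.7   0.37  0.64  0.94]
[0.38 0.12 0.36] q [ 0.22 -0.38  2.12 -0.21  0.65  1.89] err 0.0 maxdq 0.11
[0, 0, -30] 14 p [0.359 0.153 0.125] tilt 0.542 lat -0.037 toolx [ 0.86 -0.    0.52] q [ 0.39  0.1   2.39 -1.    0.28  2.9 ]
[-30, 0, 0] 3 p [0.239 0.152 0.13 ] tilt 0.537 lat -0.036 toolx [0.86 0.   0.51] q [ 0.69 -0.07  2.54 -0.96  0.45  3.11]
[-15, 0, -26] 14 p [0.161 0.099 0.148] tilt 0.635 lat 0.035 toolx [0.8  0.01 0.59] q [ 0.88 -0.43  2.7  -0.89  0.6   3.11]
```

```bash
cat > u3.py <<'E'
from unt import *
R=Ro.from_euler('xyz',[-3.123,-.776,.006])
def desc(q,d,n,zmin=.055,xmax=.45):
    for k in range(n):
        p,A=fk(q,L,sg); qn,e=ik(p+np.array(d)/1e3,A,q,w=.6,m=0.)
        pn=fk(qn,L,sg)[0]
        if pn[2]<zmin or np.abs(qn-q).max()>.4 or (pn[0]>xmax and pn[2]<.16): break
        q=qn
    p,A=fk(q,L,sg);M=A.as_matrix();return k,p.round(3),round(tilt(q),3),M[1,2].round(3),q.round(2)
from multiprocessing import Pool
def job(a):
    x0,y0,d,roll=a
    q,e=ik(np.array([.52,.075,.36]),R*Ro.from_euler('z',roll),np.array([-.03,-.12,1.95,.08,.54,1.47+roll]))
    for t in np.linspace(0,1,10): q,e=ik(np.array([.52,.075,.36])*(1-t)+np.array([x0,y0,.36])*t,R*Ro.from_euler('z',roll),q,m=0.)
    return a,desc(q,d,30)
if __name__=='__main__':
    J=[(x,y,d,r) for x in(.34,.4,.44) for y in(.1,.16,.22,.3) for d in([0,0,-36],[0,20,-30],[-20,0,-30],[0,-20,-30]) for r in(0,-1.5)]
    with Pool() as P: o=P.map(job,J)
    o.sort(key=lambda r:r[1][2])
    for r in o[:14]: print(r)
E
OMP_NUM_THREADS=1 timeout 300 python3 u3.py
```

```text
((0.34, 0.22, [-20, 0, -30], 0), (29, array([0.008, 0.143, 0.062]), np.float64(0.183), np.float64(0.052), array([ 1.34, -0.07,  2.7 , -0.39,  0.45,  3.11])))
((0.4, 0.22, [-20, 0, -30], 0), (29, array([0.016, 0.149, 0.059]), np.float64(0.185), np.float64(0.049), array([ 1.3 , -0.04,  2.7 , -0.42,  0.41,  3.11])))
((0.44, 0.22, [-20, 0, -30], 0), (29, array([0.03 , 0.154, 0.058]), np.float64(0.199), np.float64(0.051), array([ 1.23, -0.02,  2.7 , -0.47,  0.38,  3.11])))
((0.34, 0.3, [-20, 0, -30], 0), (24, array([0.059, 0.176, 0.055]), np.float64(0.234), np.float64(0.091), array([ 1.12,  0.03,  2.7 , -0.65,  0.28,  3.11])))
((0.34, 0.16, [-20, 0, -30], 0), (29, array([0.008, 0.086, 0.094]), np.float64(0.237), np.float64(0.058), array([ 1.41, -0.4 ,  2.7 , -0.33,  0.77,  3.11])))
((0.4, 0.16, [-20, 0, -30], 0), (29, array([0.017, 0.108, 0.086]), np.float64(0.239), np.float64(0.048), array([ 1.35, -0.28,  2.7 , -0.37,  0.65,  3.11])))
((0.44, 0.16, [-20, 0, -30], 0), (29, array([0.023, 0.116, 0.082]), np.float64(0.24), np.float64(0.041), array([ 1.31, -0.23,  2.7 , -0.39,  0.61,  3.11]))
[... 421 characters left out ...]
4(-0.288), array([-0.19,  0.31,  2.34, -1.  ,  0.28,  0.95])))
((0.4, 0.3, [-20, 0, -30], 0), (22, array([0.108, 0.199, 0.059]), np.float64(0.282), np.float64(0.079), array([ 1.  ,  0.08,  2.63, -0.76,  0.28,  3.11])))
((0.44, 0.3, [-20, 0, -30], 0), (21, array([0.149, 0.227, 0.057]), np.float64(0.303), np.float64(0.063), array([ 0.94,  0.16,  2.55, -0.8 ,  0.29,  3.11])))
((0.34, 0.3, [0, -20, -30], 0), (29, array([ 0.223, -0.035,  0.088]), np.float64(0.325), np.float64(-0.289), array([-0.17, -0.07,  2.69, -1.  ,  0.28,  2.44])))
((0.34, 0.3, [0, -20, -30], -1.5), (29, array([ 0.223, -0.035,  0.088]), np.float64(0.325), np.float64(-0.289), array([-0.17, -0.07,  2.69, -1.  ,  0.28,  0.94])))
```

```bash
cat > u4.py <<'E'
from unt import *
o=observe();R=Ro.from_euler('xyz',o['tool_rot'])
W=[[.415,.105,.105],[.40,-.05,.12],[.40,-.2,.2],[.5,-.15,.35],[.5,.075,.36],[.44,.3,.36]]
go(*W)
q=sim(W,R,o['qpos'],.018)
for k in range(20):
    p,A=fk(q,L,sg); q,e=ik(p+np.array([-20,0,-30])/1e3,A,q,w=.6,m=0.)
    p,A=fk(q,L,sg);M=A.as_matrix();print(k,p.round(3),round(tilt(q),3),M[1,2].round(3),'tooly',M[:,1].round(3),q.round(2))
W=[ext(-15,0,250),ext(-15,0,100)]
sim([[.35,.22,.25]]+W,A,q)
E
python3 u4.py
```

```text
t 18.0833 p [0.4323 0.1924 0.0631] rot [-3.123 -0.776  0.006] ext [-0.1198 -0.0228  0.0631] F [-0.9  0.8 -0.2] q [ 0.45  0.48  2.45  3.67  0.59 -1.7 ]
tool mm [ 16.6  86.4 -44. ] rows@38 3.0 [  5.5  28.8 -14.7]
tool mm [ -0.8 154.5 -24.7] rows@38 5.0 [-0.2 30.9 -4.9]
tool mm [ 55.4 148.9 -60.5] rows@38 5.0 [ 11.1  29.8 -12.1]
tool mm [176.6 -50.1 -35.9] rows@38 5.0 [ 35.3 -10.   -7.2]
tool mm [   7.9 -225.1   -2. ] rows@38 6.0 [  1.3 -37.5  -0.3]
tool mm [ -41.9 -226.1  -36.9] rows@38 7.0 [ -6.  -32.3  -5.3]
[0.415 0.105 0.105] q [ 0.11  0.28  2.58  3.26  0.49 -1.6 ] err 0.0 maxdq 0.09
[ 0.4  -0.05  0.12] q [-0.73  0.18  2.63  2.04  0.57 -1.13] err 0.0 maxdq 0.14
[ 0.4 -0.2  0.2] q [-1.15  0.05  2.31  1.12  0.8  -0.42] err 0.0 maxdq 0.15
[ 0.5  -0.15  0.35] q [-0.76 -0.08  1.94  0.74  0.83  0.41] err 0.0 maxdq 0.08
[0.5   0.075 0.36 ] q [-0.03 -0.16  1.98  0.08  0.55  1.47] err 0.0 maxdq 0.12
[0.44 0.3  0.36] q [ 0.72  0.    1.83 -0.68  0.78  2.64] err 0.0 maxdq 0.12
0 [0.42 0.3  0.33] 0.776 0.023 tooly [ 0.019 -1.    -0.013] [ 0.76  0.01  1.91 -0.76  0.74  2.76]
1 [0.4 0.3 0.3] 0.77
[... 1460 characters left out ...]
0.09  2.46 -0.87  0.39  3.11]
16 [0.199 0.236 0.091] 0.41 0.066 tooly [ 0.139 -0.99  -0.011] [ 0.9   0.1   2.48 -0.86  0.36  3.11]
17 [0.186 0.233 0.082] 0.383 0.066 tooly [ 0.145 -0.989 -0.012] [ 0.9   0.11  2.5  -0.85  0.34  3.11]
18 [0.174 0.23  0.073] 0.356 0.066 tooly [ 0.151 -0.989 -0.014] [ 0.91  0.12  2.52 -0.83  0.32  3.11]
19 [0.161 0.228 0.065] 0.329 0.065 tooly [ 0.156 -0.988 -0.014] [ 0.93  0.14  2.53 -0.82  0.31  3.11]
[0.35 0.22 0.25] q [ 0.44 -0.06  2.   -0.1   0.88  1.9 ] err 0.0 maxdq 0.35
[0.53750363 0.21282997 0.25      ] q [ 0.25  0.25  1.65 -0.02  0.91  1.68] err 0.0 maxdq 0.07
[0.53750363 0.21282997 0.1       ] q [ 0.25  0.43  1.85 -0.04  0.52  1.7 ] err 0.0 maxdq 0.08
```

>>> step_arm(commands=[{"translation": [3, 17, -9], "roll": 0}, {"translation": [3, 17, -9], "roll": 0}, {"translation": [3, 17, -9], "roll": 0}, {"translation": [3, 17, -9], "roll": 0}, {"translation": [3, 17, -9], "roll": 0}, {"translation": [0, 19, -3], "roll": 0}, {"translation": [0, 19, -3], "roll": 0}, {"translation": [0, 19, -3], "roll": 0}, {"translation": [0, 19, -3], "roll": 0}, {"translation": [0, 19, -3], "roll": 0}, {"translation": [0, 19, -3], "roll": 0}, {"translation": [0, 19, -3], "roll": 0}, {"translation": [0, 19, -3], "roll": 0}, {"translation": [8, 20, -9], "roll": 0}, {"translation": [8, 20, -9], "roll": 0}, {"translation": [8, 20, -9], "roll": 0}, {"translation": [8, 20, -9], "roll": 0}, {"translation": [8, 20, -9], "roll": 0}, {"translation": [8, 20, -9], "roll": 0}, {"translation": [8, 20, -9], "roll": 0}])

```text
time: 19.75
tool_pos: [0.3981, -0.1829, 0.2001]
tool_rot: [-3.123, -0.775, 0.008]
contact_force: [1.1, 0.2, 0.3]
opening: 0.0004
grip_force: 0.0
```

```bash
python3 - <<'E'
from unt import *
o=observe();R=Ro.from_euler('xyz',o['tool_rot'])
W=[[.5,-.12,.35],[.5,.075,.36],[.44,.3,.36]]
go(*W)
q=sim(W,R,o['qpos'],.03)
E
```

```text
t 19.75 p [ 0.3981 -0.1829  0.2001] rot [-3.123 -0.775  0.008] ext [-0.1456 -0.3987  0.2001] F [1.1 0.2 0.3] q [-1.13  0.02  2.33  1.13  0.79 -0.41]
tool mm [178.  -62.7 -34.2] rows@38 6.0 [ 29.7 -10.5  -5.7]
tool mm [   8.1 -195.1   -2.4] rows@38 6.0 [  1.4 -32.5  -0.4]
tool mm [ -41.6 -226.2  -36.5] rows@38 7.0 [ -5.9 -32.3  -5.2]
[ 0.5  -0.12  0.35] q [-0.68 -0.11  1.96  0.71  0.79  0.49] err 0.0 maxdq 0.14
[0.5   0.075 0.36 ] q [-0.03 -0.16  1.98  0.09  0.55  1.46] err 0.0 maxdq 0.18
[0.44 0.3  0.36] q [ 0.72  0.    1.83 -0.68  0.78  2.64] err 0.0 maxdq 0.19
```

>>> step_arm(commands=[{"translation": [30, -10, -6], "roll": 0}, {"translation": [30, -10, -6], "roll": 0}, {"translation": [30, -10, -6], "roll": 0}, {"translation": [30, -10, -6], "roll": 0}, {"translation": [30, -10, -6], "roll": 0}, {"translation": [30, -10, -6], "roll": 0}, {"translation": [0, -28, 0], "roll": 0}, {"translation": [0, -28, 0], "roll": 0}, {"translation": [0, -28, 0], "roll": 0}, {"translation": [0, -28, 0], "roll": 0}, {"translation": [0, -28, 0], "roll": 0}, {"translation": [0, -28, 0], "roll": 0}, {"translation": [0, -28, 0], "roll": 0}, {"translation": [-6, -32, -5], "roll": 0}, {"translation": [-6, -32, -5], "roll": 0}, {"translation": [-6, -32, -5], "roll": 0}, {"translation": [-6, -32, -5], "roll": 0}, {"translation": [-6, -32, -5], "roll": 0}, {"translation": [-6, -32, -5], "roll": 0}, {"translation": [-6, -32, -5], "roll": 0}])

```text
time: 21.42
tool_pos: [0.4406, 0.2818, 0.3527]
tool_rot: [-3.123, -0.772, 0.007]
contact_force: [0.9, -0.0, 0.5]
opening: 0.0002
grip_force: 0.0
```

```bash
python3 - <<'E'
from unt import *
o=observe();R=Ro.from_euler('xyz',o['tool_rot']);q=o['qpos']
go([.44,.3,.36],o['tool_pos']+[-.02,0,-.03])
p,A=fk(q,L,sg)
for mode in('world','tool'):
  q=o['qpos']
  for k in range(20):
    p,A=fk(q,L,sg);d=np.array([-20,0,-30])/1e3 if mode=='world' else A.apply(R.inv().apply(np.array([-20,0,-30])/1e3))
    q,e=ik(p+d,A,q,w=.6,m=0.)
  p,A=fk(q,L,sg);M=A.as_matrix();print(k,p.round(3),round(tilt(q),3),M[1,2].round(3),'tooly',M[:,1].round(3),q.round(2))
E
```

```text
t 21.4167 p [0.4406 0.2818 0.3527] rot [-3.123 -0.772  0.007] ext [-0.1134  0.0668  0.3527] F [ 0.9 -0.   0.5] q [ 0.68 -0.02  1.87 -0.66  0.75  2.6 ]
tool mm [  4.8 -18.3  -5.2] rows@38 1.0 [  4.8 -18.3  -5.2]
tool mm [-40.   18.3  12.7] rows@38 2.0 [-20.    9.1   6.4]
19 [0.149 0.195 0.071] 0.344 0.077 tooly [ 0.146 -0.989 -0.029] [ 0.88  0.05  2.62 -0.86  0.28  3.11]
19 [0.085 0.142 0.098] 0.386 0.105 tooly [ 0.152 -0.987 -0.051] [ 1.13 -0.24  2.7  -0.66  0.5   3.11]
```

>>> step_arm(commands=[{"translation": [5, -18, -5], "roll": 0}, {"translation": [-35, 0, 8], "roll": 0}, {"translation": [-35, 0, 8], "roll": 0}, {"translation": [-35, 0, 8], "roll": 0}, {"translation": [-35, 0, 8], "roll": 0}, {"translation": [-35, 0, 8], "roll": 0}, {"translation": [-35, 0, 8], "roll": 0}, {"translation": [-34, 0, 10], "roll": 0}, {"translation": [-34, 0, 10], "roll": 0}, {"translation": [-34, 0, 12], "roll": 0}, {"translation": [-33, 0, 13], "roll": 0}, {"translation": [-33, 0, 13], "roll": 0}, {"translation": [-33, 0, 14], "roll": 0}, {"translation": [-32, 0, 15], "roll": 0}])

```text
time: 22.58
tool_pos: [0.2585, 0.2208, 0.13]
tool_rot: [-3.137, -0.546, 0.125]
contact_force: [0.6, -0.2, -0.4]
opening: 0.0004
grip_force: 0.0
```

```bash
python3 - <<'E'
from unt import *
o=observe();R=Ro.from_euler('xyz',o['tool_rot']);q=o['qpos']
go(o['tool_pos']+[-.02,0,-.03]);print(R.as_matrix().round(3))
E
```

```text
t 22.5833 p [0.2585 0.2208 0.13  ] rot [-3.137 -0.546  0.125] ext [-0.2941  0.0018  0.13  ] F [ 0.6 -0.2 -0.4] q [ 0.77  0.02  2.46 -1.    0.38  3.1 ]
tool mm [-32.5  -2.4  15.4] rows@38 1.0 [-32.5  -2.4  15.4]
[[ 0.848  0.127  0.514]
 [ 0.106 -0.992  0.069]
 [ 0.519 -0.004 -0.855]]
```

>>> step_arm(commands=[{"translation": [-32, -2, 15], "roll": 0}, {"translation": [-32, -2, 16], "roll": 0}, {"translation": [-32, -2, 16], "roll": 0}, {"translation": [-31, -2, 17], "roll": 0}, {"translation": [-31, -2, 18], "roll": 0}, {"translation": [-31, -2, 18], "roll": 0}])

```text
time: 23.08
tool_pos: [0.1777, 0.1752, 0.0856]
tool_rot: [3.138, -0.424, 0.173]
contact_force: [-0.7, -0.4, 0.5]
opening: 0.0006
grip_force: 0.0
```

```bash
python3 - <<'E'
from unt import *
o=observe();R=Ro.from_euler('xyz',o['tool_rot']);q=o['qpos']
go([.28,.22,.26],ext(-15,0,230));print(R.as_matrix().round(3))
E
```

```text
t 23.0833 p [0.1777 0.1752 0.0856] rot [ 3.138 -0.424  0.173] ext [-0.3739 -0.0455  0.0856] F [-0.7 -0.4  0.5] q [ 0.77 -0.01  2.64 -1.    0.28  3.1 ]
tool mm [ 170.7  -26.  -114.4] rows@38 6.0 [ 28.4  -4.3 -19.1]
tool mm [217.7  50.9 131.4] rows@38 7.0 [31.1  7.3 18.8]
[[ 0.898  0.171  0.406]
 [ 0.157 -0.985  0.067]
 [ 0.412  0.004 -0.911]]
```

```bash
cat > u5.py <<'E'
from unt import *
import itertools
from multiprocessing import Pool
o=observe();R=Ro.from_euler('xyz',o['tool_rot']);q00=o['qpos']
def met(A):
    z=Ro.from_euler('z',-EY).apply(A.as_matrix()[:,2]); return np.arctan2(z[0],-z[2]),z[1]
def job(a):
    st,d=a;q=q00
    if st is not None:
        p0=fk(q,L,sg)[0]
        for t in np.linspace(.05,1,20): q,e=ik(p0+(np.array(st)-p0)*t,R,q,w=.6,m=0.)
        if e>1e-3: return None
    best=(9,)
    for k in range(10):
        p,A=fk(q,L,sg);qn,e=ik(p+np.array(d)*.036,A,q,w=.6,m=0.)
        p,A=fk(qn,L,sg)
        if np.abs(qn-q).max()>.3 or p[2]<.06 or (p[0]>.38 and p[2]<.2): break
        q=qn;t,l=met(A);c=abs(l)*2+max(0,abs(t)-.3)
        if c<best[0]: best=(c,k+1,round(t,3),round(l,3),p.round(3).tolist(),q.round(2).tolist())
    return best+(st,d) if best[0]<9 else None
if __name__=='__main__':
    print(met(R))
    ds=[(np.array(x)/np.linalg.norm(x)).round(2).tolist() for x in itertools.product((-1,0,1),repeat=3) if any(x)]
    sts=[None,[.2,.3,.15],[.15,.25,.1],[.2,.1,.2],[.3,-.1,.15],[.4,-.1,.1],[.35,.05,.08],[.3,.2,.1],[.25,-.2,.2],[.5,-.55,.5],[.1,.4,.2],[.3,-.65,.4]]
    with Pool() as P: r=[x for x in P.map(job,[(s,d) for s in sts for d in ds]) if x]
    r.sort(key=lambda x:x[0])
    for x in r[:10]: print(x)
E
OMP_NUM_THREADS=1 timeout 300 python3 u5.py
```

```text
(np.float64(0.4177647383389411), np.float64(0.07597560086498506))
(np.float64(0.006929637452583274), 10, np.float64(0.289), np.float64(0.003), [0.016, 0.034, 0.102], [1.52, -0.53, 2.7, -0.35, 0.99, 3.11], None, [-0.58, -0.58, -0.58])
(np.float64(0.04995704103597469), 10, np.float64(0.321), np.float64(0.014), [0.025, -0.013, 0.107], [1.6, -0.77, 2.7, -0.34, 1.23, 3.11], None, [-0.71, -0.71, 0.0])
(np.float64(0.08287538045394013), 7, np.float64(0.376), np.float64(0.003), [0.185, 0.15, 0.071], [0.67, 0.05, 2.64, -1.0, 0.28, 3.03], [0.2, 0.3, 0.15], [0.0, -0.71, -0.71])
(np.float64(0.090463920736681), 4, np.float64(0.39), np.float64(-0.0), [0.169, 0.128, 0.075], [0.64, -0.03, 2.7, -1.0, 0.28, 2.99], None, [0.0, -0.71, -0.71])
(np.float64(0.09160313888523591), 4, np.float64(0.385), np.float64(0.003), [0.267, 0.207, 0.061], [0.65, 0.23, 2.45, -1.0, 0.28, 3.01], None, [0.71, 0.0, -0.71])
(np.float64(0.09377495603825217), 10, np.float64(0.295), np.float64(0.047), [0.034, 0.107, 0.088], [1.36, -0.26, 2.7, -0.47, 0.65, 3.11], [0.2, 0.3, 0.15], [-0.58, -0.58, -0.58])
(np.float64(0.09623503794736049), 4, np.float64(0.345), np.float64(0.025), [0.179, 0.187, 0.06], [0.79, 0.13, 2.59, -0.97, 0.28, 3.11], None, [0.0, 0.0, -1.0])
(np.float64(0.1062835420963522), 6, np.float64(0.4), np.float64(0.003), [0.318, 0.204, 0.073], [0.54, 0.23, 2.37, -0.83, 0.28, 2.73], [0.2, 0.3, 0.15], [0.58, -0.58, -0.58])
(np.float64(0.11935253475550017), 3, np.float64(0.417), np.float64(0.001), [0.215, 0.147, 0.083], [0.59, 0.02, 2.61, -1.0, 0.28, 2.95], None, [0.58, -0.58, -0.58])
(np.float64(0.12729321835218946), 10, np.float64(0.231), np.float64(0.064), [-0.037, 0.296, 0.207], [1.69, -0.06, 2.1, -0.27, 1.09, 3.11], [0.2, 0.3, 0.15], [-1.0, 0.0, 0.0])
```

>>> step_arm(commands=[{"translation": [12, 4, 34], "roll": 0}, {"translation": [12, 4, 34], "roll": 0}, {"translation": [12, 4, 34], "roll": 0}, {"translation": [12, 4, 34], "roll": 0}])

```text
time: 23.42
tool_pos: [0.2472, 0.2216, 0.0559]
tool_rot: [3.098, -0.371, 0.143]
contact_force: [0.3, -0.3, 0.6]
opening: 0.0002
grip_force: 0.0
```

```bash
python3 - <<'E'
from u5 import *
print(met(R),(Ro.from_euler('z',-EY)*R).as_matrix().round(3),q00.round(2))
go([.28,.22,.24],ext(-5,0,235))
E
```

```text
(np.float64(0.3725475209869682), np.float64(0.016731405543103615)) [[ 0.92   0.148  0.364]
 [ 0.153 -0.988  0.017]
 [ 0.362  0.04  -0.931]] [ 0.73  0.24  2.45 -1.    0.28  3.1 ]
t 23.4167 p [0.2472 0.2216 0.0559] rot [ 3.098 -0.371  0.143] ext [-0.3054  0.0024  0.0559] F [ 0.3 -0.3  0.6] q [ 0.73  0.24  2.45 -1.    0.28  3.1 ]
tool mm [  96.7   13.2 -159.5] rows@38 5.0 [ 19.3   2.6 -31.9]
tool mm [244.  41. 102.] rows@38 8.0 [30.5  5.1 12.8]
```

>>> step_arm(commands=[{"translation": [19, 3, -32], "roll": 0}, {"translation": [19, 3, -32], "roll": 0}, {"translation": [19, 3, -32], "roll": 0}, {"translation": [19, 2, -32], "roll": 0}, {"translation": [19, 2, -32], "roll": 0}, {"translation": [30, 5, 13], "roll": 0}, {"translation": [30, 5, 13], "roll": 0}, {"translation": [30, 5, 13], "roll": 0}, {"translation": [30, 5, 13], "roll": 0}, {"translation": [30, 5, 13], "roll": 0}, {"translation": [30, 5, 13], "roll": 0}, {"translation": [30, 5, 13], "roll": 0}, {"translation": [30, 5, 13], "roll": 0}, {"translation": [0, 0, 0], "roll": 0.075}, {"translation": [0, 0, 0], "roll": 0.075}, {"translation": [0, 0, 0], "roll": 0}], fingers=0.55, grip_force=30)

```text
time: 24.75
tool_pos: [0.5394, 0.2084, 0.1978]
tool_rot: [-3.137, -0.388, -0.026]
contact_force: [-1.1, -0.0, 0.3]
opening: 0.0507
grip_force: 0.0
```

```bash
python3 - <<'E'
from u5 import *
import cv2
print(met(R),(Ro.from_euler('z',-EY)*R).as_matrix().round(3))
go(ext(-10,0,140),ext(-10,0,104))
im=read_camera('wrist');cv2.imwrite('pics/w1.png',im[:,:,::-1])
for n in('cassette_rib','cassette_lip'): print(n,search_frame('wrist',n)[:1])
im=read_camera('top');cv2.imwrite('pics/t1.png',im[:,:,::-1])
for n in('cassette_rib','cassette_lip'): print(n,search_frame('top',n)[:1])
E
```

```text
(np.float64(0.3875337982032686), np.float64(0.003121323444970986)) [[ 0.926 -0.002  0.378]
 [-0.004 -1.     0.003]
 [ 0.378 -0.004 -0.926]]
t 24.75 p [0.5394 0.2084 0.1978] rot [-3.137 -0.388 -0.026] ext [-0.013  -0.0044  0.1978] F [-1.1 -0.   0.3] q [ 0.3   0.29  1.75 -0.18  0.73  2.01]
tool mm [-19.1  -4.2  54.7] rows@38 2.0 [-9.6 -2.1 27.3]
tool mm [-13.6   0.2  33.3] rows@38 1.0 [-13.6   0.2  33.3]
cassette_rib [{'at': [0.5749, 0.2099, 0.0987], 'confidence': 0.93}]
cassette_lip [{'at': [0.5769, 0.2105, 0.0945], 'confidence': 0.61}]
cassette_rib [{'at': [0.5924, 0.2138, 0.1086], 'confidence': 0.9}]
cassette_lip [{'at': [0.5912, 0.2114, 0.1068], 'confidence': 0.78}]
```

View pics/w1.png

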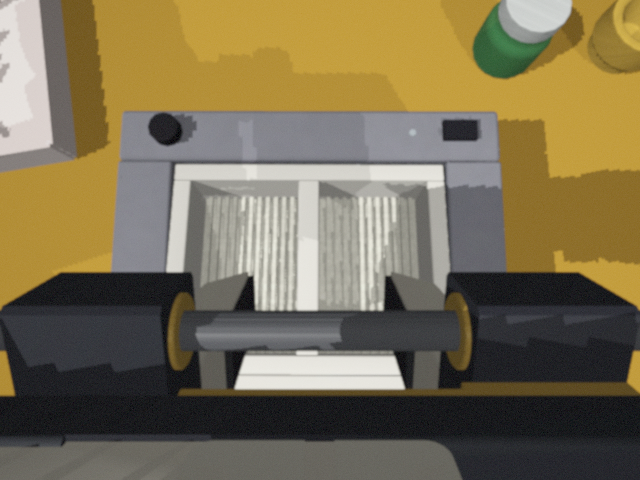

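The wrist view shows the rib at col 308 between the fingers (about cols 240–400), parallel to them, with both pockets free. I'll descend about 95 mm and close.

>>> step_arm(commands=[{"translation": [-5, -1, 19], "roll": 0}, {"translation": [-5, -1, 19], "roll": 0}, {"translation": [-5, -1, 19], "roll": 0}, {"translation": [-5, -1, 19], "roll": 0}, {"translation": [-4, 0, 17], "roll": 0}, {"translation": [0, 0, 0], "roll": 0}])

```text
time: 25.55
tool_pos: [0.5506, 0.2127, 0.0999]
tool_rot: [-3.14, -0.384, -0.02]
contact_force: [-0.5, -0.2, -0.2]
opening: 0.0503
grip_force: 0.0
```

>>> step_arm(commands=[{"translation": [0, 0, 0], "roll": 0}, {"translation": [0, 0, 0], "roll": 0}, {"translation": [0, 0, 0], "roll": 0}, {"translation": [0, 0, 0], "roll": 0}, {"translation": [0, 0, 0], "roll": 0}, {"translation": [0, 0, 0], "roll": 0}], fingers=0, grip_force=30)

```text
time: 26.05
tool_pos: [0.5526, 0.2134, 0.104]
tool_rot: [-3.137, -0.391, -0.022]
contact_force: [0.0, 3.4, -0.4]
opening: 0.0149
grip_force: 2.7
```

```bash
python3 - <<'E'
from u5 import *
go(o['tool_pos']+[0,0,.1])
E
```

```text
t 26.05 p [0.5526 0.2134 0.104 ] rot [-3.137 -0.391 -0.022] ext [1.00e-04 9.00e-04 1.04e-01] F [ 0.   3.4 -0.4] q [ 0.3   0.44  1.83 -0.24  0.5   2.09]
tool mm [ 38.1  -0.4 -92.5] rows@38 3.0 [ 12.7  -0.1 -30.8]
```

>>> step_arm(commands=[{"translation": [0, -0.5, 0], "roll": 0}, {"translation": [0, 0, 0], "roll": 0}, {"translation": [0, 0, 0], "roll": 0}, {"translation": [0, 0, 0], "roll": 0}])

```text
time: 26.38
tool_pos: [0.5528, 0.2139, 0.104]
tool_rot: [-3.137, -0.391, -0.022]
contact_force: [-1.7, -0.8, 6.5]
opening: 0.0117
grip_force: 30.0
```

>>> step_arm(commands=[{"translation": [2, 0, -5], "roll": 0}, {"translation": [2, 0, -5], "roll": 0}, {"translation": [2, 0, -5], "roll": 0}, {"translation": [2, 0, -5], "roll": 0}, {"translation": [4, 0, -9], "roll": 0}, {"translation": [4, 0, -9], "roll": 0}, {"translation": [0, 0, 0], "roll": 0}], grip_force=40)

```text
time: 26.97
tool_pos: [0.5542, 0.2141, 0.1475]
tool_rot: [-3.136, -0.394, -0.022]
contact_force: [2.2, 1.4, -3.2]
opening: 0.0117
grip_force: 40.0
```

>>> step_arm(commands=[{"translation": [10, 0, -23], "roll": 0}, {"translation": [10, 0, -23], "roll": 0}, {"translation": [10, 0, -23], "roll": 0}, {"translation": [8, 0, -23], "roll": 0}, {"translation": [3, 30, 1.3], "roll": 0}, {"translation": [3, 30, 1.3], "roll": 0}, {"translation": [3, 30, 1.3], "roll": 0}, {"translation": [3, 30, 1.3], "roll": 0}, {"translation": [3, 30, 1.3], "roll": 0}, {"translation": [3, 30, 1.3], "roll": 0}, {"translation": [3, 30, 1.3], "roll": 0}, {"translation": [3, 30, 1.3], "roll": 0}, {"translation": [3, 30, 1.3], "roll": 0}, {"translation": [3, 30, 1.3], "roll": 0}, {"translation": [3, 30, 1.3], "roll": 0}, {"translation": [3, 30, 1.3], "roll": 0}, {"translation": [3, 30, 1.3], "roll": 0}, {"translation": [3, 30, 1.3], "roll": 0}, {"translation": [3, 30, 1.3], "roll": 0}, {"translation": [0, 0, 0], "roll": 0}])

```text
time: 28.63
tool_pos: [0.5931, -0.2435, 0.2412]
tool_rot: [-3.141, -0.39, -0.025]
contact_force: [0.4, 0.0, -3.2]
opening: 0.012
grip_force: 40.0
```

```bash
python3 - <<'E'
from h import *
import cv2
go([.592,-.237,.20],[.592,-.237,.14])
im=read_camera('top');cv2.imwrite('pics/t2.png',cv2.resize(im[150:350,340:580,::-1],(720,600)))
im=read_camera('scene')
cv2.imwrite('pics/s4.png',cv2.resize(im[60:300,60:360,::-1],(750,600)))
E
```

```text
t 28.6333 p [ 0.5931 -0.2435  0.2412] rot [-3.141 -0.39  -0.025] ext [ 0.0506 -0.455   0.2412] F [ 0.4  0.  -3.2] q [-0.62  0.36  1.53  0.27  0.95  0.86]
tool mm [-16.8  -6.5  37.6] rows@38 2.0 [-8.4 -3.2 18.8]
tool mm [-22.8   0.   55.5] rows@38 2.0 [-11.4   0.   27.7]
```

View pics/s4.png

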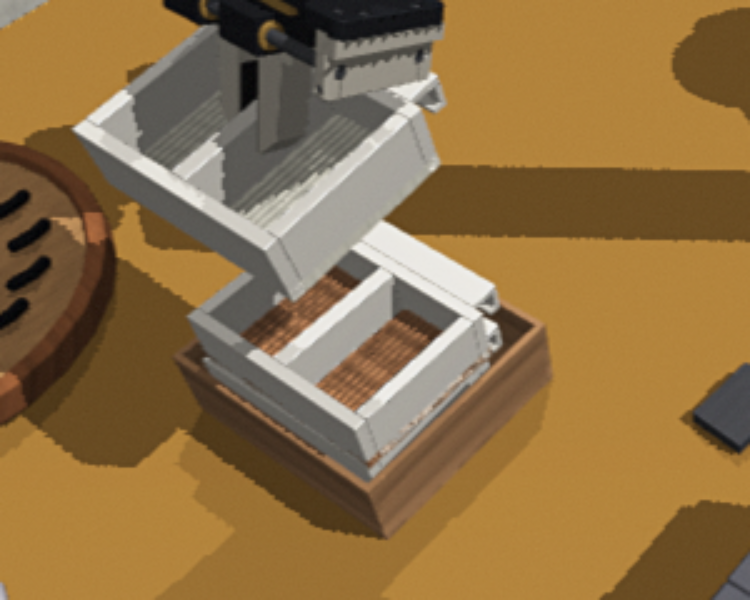

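The scene picture shows the cassette held above the pile with its back drooping. I'll solve for its pose from the corners in that picture.

```bash
python3 - <<'E'
from h import *
import cv2
g=get_calibration("scene");K=g["camera_matrix"];T=g["world_from_camera"]
obj=np.array([[60,-80,44],[60,80,44],[60,80,0],[-60,80,44],[-60,80,0]],float)/1e3
u=np.array([[75,130],[273,246],[297,298],[417,108],[438,160]],float)/2.5+[60,60]
ok,rv,tv=cv2.solvePnP(obj,u,K,None,flags=cv2.SOLVEPNP_SQPNP)
ok,rv,tv=cv2.solvePnP(obj,u,K,None,rv,tv,True)
e=cv2.projectPoints(obj,rv,tv,K,None)[0][:,0]-u
F=np.diag([1,-1,-1]); Rw=T[:3,:3]@F@cv2.Rodrigues(rv)[0]; p=T[:3,:3]@F@tv.ravel()+T[:3,3]
print(np.abs(e).max(),p.round(4),Ro.from_matrix(Rw).as_euler('xyz').round(3))
for c in([60,0,0],[-84,0,44],[0,0,0]): print(c,(p+Rw@(np.array(c)/1e3)).round(3))
E
```

```text
0.7103145057935762 [ 0.5836 -0.257   0.2052] [-0.02   0.105  0.004]
[60, 0, 0] [ 0.643 -0.257  0.199]
[-84, 0, 44] [ 0.505 -0.256  0.258]
[0, 0, 0] [ 0.584 -0.257  0.205]
```

>>> step_arm(commands=[{"translation": [-4.5, -1.1, 11.8], "roll": 0}, {"translation": [-4.5, -1.1, 11.8], "roll": 0}, {"translation": [-4.5, -1.1, 11.8], "roll": 0}, {"translation": [-4.5, -1.1, 11.8], "roll": 0}, {"translation": [-4.5, -1.1, 11.8], "roll": 0}, {"translation": [-4.5, -1.1, 11.8], "roll": 0}, {"translation": [0, 0, 0], "roll": 0}])

```text
time: 29.32
tool_pos: [0.5936, -0.2281, 0.1628]
tool_rot: [-3.134, -0.384, -0.021]
contact_force: [-0.7, 0.3, -3.9]
opening: 0.0119
grip_force: 40.0
```

>>> step_arm(commands=[{"translation": [-1.1, 0, 2.8], "roll": 0}, {"translation": [-1.1, 0, 2.8], "roll": 0}, {"translation": [-1.1, 0, 2.8], "roll": 0}, {"translation": [0, 0, 0], "roll": 0}])

```text
time: 29.65
tool_pos: [0.5951, -0.2306, 0.1566]
tool_rot: [-3.137, -0.389, -0.021]
contact_force: [0.9, 0.2, -4.1]
opening: 0.0117
grip_force: 40.0
```

>>> step_arm(commands=[{"translation": [-1.1, 3, 2.8], "roll": 0}, {"translation": [-1.1, 3, 2.8], "roll": 0}, {"translation": [-0.8, 0, 1.9], "roll": 0}, {"translation": [0, 0, 0], "roll": 0}])

```text
time: 29.98
tool_pos: [0.5948, -0.237, 0.1478]
tool_rot: [-3.137, -0.388, -0.022]
contact_force: [0.3, 1.2, -4.3]
opening: 0.0118
grip_force: 40.0
```

>>> step_arm(commands=[{"translation": [-0.8, 0, 1.9], "roll": 0}, {"translation": [-0.8, 0, 1.9], "roll": 0}, {"translation": [0, 0, 0], "roll": 0}])

```text
time: 30.23
tool_pos: [0.5948, -0.2365, 0.1438]
tool_rot: [-3.137, -0.389, -0.022]
contact_force: [0.1, 0.0, -4.8]
opening: 0.0119
grip_force: 40.0
```

>>> step_arm(commands=[{"translation": [-0.8, 0, 1.9], "roll": 0}, {"translation": [-0.8, 0, 1.9], "roll": 0}, {"translation": [0, 0, 0], "roll": 0}])

```text
time: 30.48
tool_pos: [0.5948, -0.2365, 0.1397]
tool_rot: [-3.137, -0.389, -0.022]
contact_force: [-0.5, 0.5, -3.9]
opening: 0.0115
grip_force: 40.0
```

>>> step_arm(commands=[{"translation": [-0.8, 0, 1.9], "roll": 0}, {"translation": [-0.4, 0, 0.9], "roll": 0}, {"translation": [0, 0, 0], "roll": 0}])

```text
time: 30.73
tool_pos: [0.5949, -0.2366, 0.1368]
tool_rot: [-3.137, -0.389, -0.022]
contact_force: [0.9, 0.3, -3.9]
opening: 0.0121
grip_force: 40.0
```

>>> step_arm(commands=[{"translation": [-0.8, 0, 1.9], "roll": 0}, {"translation": [-0.4, 0, 0.9], "roll": 0}, {"translation": [0, 0, 0], "roll": 0}])

```text
time: 30.98
tool_pos: [0.5948, -0.2366, 0.1338]
tool_rot: [-3.137, -0.389, -0.022]
contact_force: [1.8, 0.4, -4.4]
opening: 0.0118
grip_force: 40.0
```

>>> step_arm(commands=[{"translation": [-0.8, 0, 1.9], "roll": 0}, {"translation": [0, 0, 0], "roll": 0}, {"translation": [0, 0, 0], "roll": 0}])

```text
time: 31.23
tool_pos: [0.5949, -0.2366, 0.1319]
tool_rot: [-3.137, -0.389, -0.022]
contact_force: [0.1, -0.3, -4.0]
opening: 0.0118
grip_force: 40.0
```

>>> step_arm(commands=[{"translation": [-0.8, 0, 1.9], "roll": 0}, {"translation": [-0.8, 0, 1.9], "roll": 0}, {"translation": [0, 0, 0], "roll": 0}])

```text
time: 31.48
tool_pos: [0.5946, -0.2365, 0.1274]
tool_rot: [-3.137, -0.389, -0.022]
contact_force: [-0.3, 0.2, -4.6]
opening: 0.0116
grip_force: 40.0
```

>>> step_arm(commands=[{"translation": [-0.8, 0, 1.9], "roll": 0}, {"translation": [0, 0, 0], "roll": 0}])

```text
time: 31.65
tool_pos: [0.5949, -0.2367, 0.1256]
tool_rot: [-3.137, -0.389, -0.022]
contact_force: [1.2, -1.0, -3.5]
opening: 0.012
grip_force: 40.0
```

>>> step_arm(commands=[{"translation": [-0.8, 0, 1.9], "roll": 0}, {"translation": [-0.8, 0, 1.9], "roll": 0}, {"translation": [0, 0, 0], "roll": 0}])

```text
time: 31.9
tool_pos: [0.5952, -0.2369, 0.1228]
tool_rot: [-3.138, -0.391, -0.021]
contact_force: [-5.5, 1.1, 6.2]
opening: 0.0121
grip_force: 40.0
```

>>> step_arm(commands=[{"translation": [-0.8, 0, 1.9], "roll": 0}, {"translation": [0, 0, 0], "roll": 0}])

```text
time: 32.07
tool_pos: [0.5953, -0.2371, 0.1214]
tool_rot: [-3.139, -0.392, -0.021]
contact_force: [-6.9, 1.4, 9.3]
opening: 0.0118
grip_force: 40.0
```

Contact felt, at about 13 N. I'll ease the grip so the cassette pivots down flat.

>>> step_arm(commands=[{"translation": [0, 0, 0], "roll": 0}, {"translation": [0, 0, 0], "roll": 0}, {"translation": [0, 0, 0], "roll": 0}], grip_force=8)

```text
time: 32.32
tool_pos: [0.5949, -0.2368, 0.1197]
tool_rot: [-3.138, -0.39, -0.022]
contact_force: [-1.9, -0.2, -1.5]
opening: 0.0118
grip_force: 8.0
```

>>> step_arm(commands=[{"translation": [-0.8, 0, 1.8], "roll": 0}, {"translation": [-0.8, 0, 1.8], "roll": 0}, {"translation": [0, 0, 0], "roll": 0}], grip_force=4)

```text
time: 32.57
tool_pos: [0.5952, -0.2368, 0.1162]
tool_rot: [-3.138, -0.391, -0.022]
contact_force: [-1.9, 1.2, 4.3]
opening: 0.0119
grip_force: 4.0
```

>>> step_arm(commands=[{"translation": [0, 0, 0], "roll": 0}, {"translation": [0, 0, 0], "roll": 0}, {"translation": [0, 0, 0], "roll": 0}, {"translation": [0, 0, 0], "roll": 0}, {"translation": [0, 0, 0], "roll": 0}], fingers=0.5)

```text
time: 32.98
tool_pos: [0.5947, -0.2366, 0.1156]
tool_rot: [-3.137, -0.389, -0.022]
contact_force: [0.6, -0.5, 0.4]
opening: 0.0406
grip_force: 0.0
```

>>> step_arm(commands=[{"translation": [0, 0, -10], "roll": 0}, {"translation": [0, 0, -20], "roll": 0}, {"translation": [0, 0, -25], "roll": 0}, {"translation": [0, 0, -30], "roll": 0}, {"translation": [0, 0, -30], "roll": 0}, {"translation": [0, 0, -30], "roll": 0}, {"translation": [-30, 0, -20], "roll": 0}, {"translation": [-30, 0, -20], "roll": 0}, {"translation": [0, 0, 0], "roll": 0}, {"translation": [0, 0, 0], "roll": 0}])

```text
time: 33.82
tool_pos: [0.468, -0.2351, 0.2658]
tool_rot: [-3.139, -0.391, -0.023]
contact_force: [0.6, -0.7, 0.2]
opening: 0.0457
grip_force: 0.0
```

```bash
python3 - <<'E'
from h import *
import cv2
go()
a=read_camera('top');b=read_camera('scene')
cv2.imwrite('pics/fin.png',np.hstack([cv2.resize(a[150:350,340:540,::-1],(400,400)),cv2.resize(b[100:300,100:300,::-1],(400,400))]))
E
```

```text
t 33.8167 p [ 0.468  -0.2351  0.2658] rot [-3.139 -0.391 -0.023] ext [-0.0746 -0.4493  0.2658] F [ 0.6 -0.7  0.2] q [-0.78  0.13  1.76  0.32  0.98  0.67]
```

View pics/fin.png

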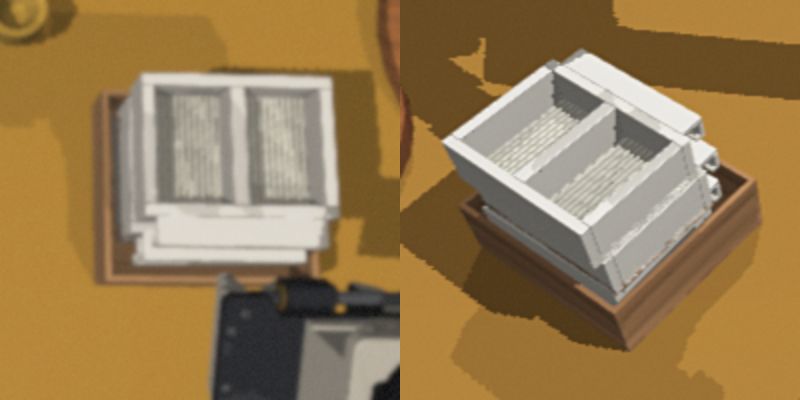

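```bash
cat > fin.py <<'E'
from cell import *
import numpy as np
from scipy.optimize import least_squares
g=get_calibration("top");K=g["camera_matrix"];T=g["world_from_camera"]
def proj(P):
    p=(np.array(P)-T[:3,3])@T[:3,:3]; return np.c_[K[0,0]*p[:,0]/-p[:,2]+K[0,2],K[1,1]*-p[:,1]/-p[:,2]+K[1,2]]
M=np.array([[60,80],[60,-80],[-60,-80],[-60,80],[-84,70],[-84,-70]])/1e3
def fit(M,u,z):
    def f(q):
        c,s=np.cos(q[2]),np.sin(q[2]); xy=M@np.array([[c,s],[-s,c]])+q[:2]
        return (proj(np.c_[xy,np.full(len(xy),z if z else q[3])])-u).ravel()
    r=least_squares(f,[.57,0,0,.1]); print(z,r.x.round(4),np.abs(r.fun).max().round(2))
uc=np.array([[172,57],[620,62],[640,395],[180,392],[208,466],[615,472]])/5+[370,187]
un=np.array([[140,75],[333,78],[339,217],[144,213],[158,244],[326,249]])/2+[340,150]
for z in(.082,.09,None): fit(M,uc,z)
for z in(.126,.134,None): fit(M,un,z)
E
python3 fin.py
```

```text
0.082 [ 0.5945 -0.2418 -0.0189  0.1   ] 1.21
0.09 [ 0.5933 -0.2391 -0.0188  0.1   ] 0.91
None [ 0.5922 -0.2368 -0.0187  0.097 ] 0.9
0.126 [ 0.6024 -0.2435 -0.0291  0.1   ] 2.07
0.134 [ 0.601  -0.2407 -0.029   0.1   ] 1.6
None [ 0.6003 -0.2392 -0.0289  0.1382] 1.35
```

The last picture shows the cassette lying flat on the pile, about 8 mm off centre and square to it, with the gripper clear. Handing in.

```bash
python3 -c "
from cell import *
print(hand_in())"
```

```text
the job is handed in; nothing more can be done
None
```

The job is handed in, with no verdict shown: the catch let go, and the cassette was lifted out and released on the pile once it touched, lying flat and square about 8 mm off centre, with no sign that the other things on the bench were disturbed.

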